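# Square up chip trays in the loading nest

## Task

Stack the two loose chip trays flat on the tray that already lies in the loading nest, in either order, with all the cut-off corners one above the other. Square up the pile: close the side guide by its black grip, firmly but gently, so that all three trays bear on the two back pins, and slide the whole pile gently home against the end stop until its red feeler is pressed in, the trays' edges flush. Leave the guide closed and do not disturb the tools lying around.

Things in the scene. Friction and masses are not known exactly. Their poses are not given: they have to be found in the camera images.
- tray_a: One of the two loose trays lying on the table, a flat rigid slab 56 (x) x 105 (y) x 12 (z) mm, black, about 0.1 to 0.17 kg, with a grid of pockets that hold small chips; keep it level. Origin: centre of its underside; x across, y along it, z up. Its corner at -x, +y is cut off (10 mm, white dot beside it).
- tray_b: The other loose tray, identical to tray_a; one of the two lies turned end for end.
- tray_c: The same kind of tray, already lying the right way round in the nest, some millimetres away from the back pins, up to 30 mm short of the end stop and slightly askew. It becomes the bottom of the pile and must be squared as well.
- tray_a_mark (a point): Middle of the cut-off corner on top of tray_a: 23 mm to -x and 47.5 mm to +y of the tray's centre, 12 mm above its underside.
- tray_b_mark (a point): The same point on tray_b.
- tray_c_mark (a point): The same point on tray_c.
- nest: Loading nest, bolted down: grey plate 10 mm thick (x -121 to +57, y -84 to +90 mm of the origin) with back pins, guide and end stop. Origin: on the table, the centre line of a squared pile passes it at x = 0; squared trays lie along its axes, undersides at z = 10, 22, 34 mm, pile top 46 mm, cut-off corners at -x, +y. It is open at its -y end: there all the trays' ends can be pushed at once.
- feeler (a joint): Red feeler, 14 mm wide, top at 54 mm, mid (x = 0) in the dark end stop at the nest's +y end. 0 = out; gives way under 0.5 to 1.5 N, stops hard at 0.004 = pile home (0.0028 will do). Over 30 N in all overloads it. The stop is clamped anywhere within 15 mm: a home pile ends at nest y = 45 to 60 mm (feeler's tip, while out, 4 mm nearer). Where exactly is not measured: it must be felt.
- back_pin_left (a point): Top of one of the two steel back pins, 13 mm in diameter, 60 mm above the table, axis at nest x = 34.5, y = +28 mm. The trays' long +x sides bear on both. 55 mm are clear between them for a finger. Trays lying askew turn as the guide presses them on these pins, which shifts their ends by some mm; with the guide closed, the pile still slides along under 10 to 15 N on its free ends.
- back_pin_right (a point): The other back pin, at nest x = 34.5, y = -40 mm.
- guide (a joint): Side guide at the -x side of the nest, slides along nest +x. Metres: 0 = open, 0.024 = on a squared pile, 0.032 = end of travel without trays. It stays where left; it slides with 3 N alone, with up to 9 N when it shifts trays. The squared pile is rigid: stop by force. A standing push of 12 to 18 N on the grip for half a second is right (at least 3 N on some tray for 0.2 s); over 30 N on any tray is too much.
- guide_face (a point): Front of the guide: two grey upright prongs 10 (x) x 12 (y) mm, tops at 50.5 mm, at y = +28 and -40 mm, joined by a low bar (84 mm along y, 17 mm high). The point: on its contact face, at table height; at guide value q it lies at nest x = -52 mm + q, y = 0. 56 mm are clear between the prongs, enough for a finger.
- guide_grip (a point): On the guide's black grip, an upright block 14 (x) x 40 (y) mm reaching from 16 to 44 mm above the table; the point lies on its centre line, 36 mm above the table, 48 mm to -x of the contact face. 31 mm free between grip and prongs; a strip 15.5 mm high lies under the grip.
- screwdriver: Bystander: screwdriver with blue handle, 185 mm.
- tweezers: Bystander: black tweezers, 125 mm.
- caliper: Bystander: caliper, 190 mm.
- marker: Bystander: blue and white marker pen, 135 mm.

How it is judged:
By the outcome, as a careful person would: the job done as asked, in the order asked, and still so for the second after the job is handed in, with the robot touching nothing.
It also fails if it takes over 72 s, if anything falls off the work surface, if the arm or the gripper's body presses on something with over 40 N, if the wrist force passes 120 N, or if a joint passes its speed limit or range.

## Robot

A 6-joint arm with a two-finger parallel gripper is mounted at the origin on a cart in front of the work surface, level with it; the furniture and walls round the work are solid. World frame = base frame: x ahead of the robot, y to its left, z up, the work surface at z = 0. Lengths are in m, angles in degrees, forces in N, time in s.
With the tool pointing down it reaches from about 0.4 to 0.825 m from the base axis. Payload 7 kg.
Tool frame: the origin (TCP) lies midway between the tips of the shut fingers; the grasp point (between the pads) lies 19 mm behind it; z points along the fingers, y is the direction in which the jaws open and shut (so a half turn about z gives the same grasp; the last joint's range is limited). The gripper opens to 88 mm and grips with 3 to 60 N. Pads are 19 mm wide; open, the fingers measure 130 mm over their backs; the gripper's body (78 mm by 193 mm) begins 47 mm behind the grasp point.
Start: joints at [-53.623, 20.546, 0.682, 0, -70.136, -16.507], TCP at [0.229, -0.635, 0.227] pointing down, gripper open.
Joint ranges: [-176.03, 176.03], [-82.01, 121.73], [-58.28, 71.71], [-173.87, 95.51], [-174.79, -0.11], [-173.66, 173.66]. Speed limits (degrees/s): [136.94, 136.94, 172.46, 180, 180, 180].

## Interface

Orientations are given as [roll, pitch, yaw] about the fixed x, y, z axes, in that order (R = Rz(yaw) Ry(pitch) Rx(roll)).
In Python, from plant import get_state, capture, close_job gives the robot as it stands.
- The arm moves only by the tool apply_moves, never from a script. Its argument "commands" is a list of rows, each an object with "grip": the opening, from 0 (shut) to 1 (fully open); "dp": the shift along the tool's x, y, z in mm, a list of three; "yaw": the turn about the tool's z in rad. A call has 1 to 12 rows; each row is the pose to reach, as a shift and turn from the pose commanded when the call began, along the tool's axes at that moment; what a row does not reach only later rows make up. A row lasts 1/8 s, in which the tool goes at most 62.5 mm and 10.7 degrees, less where a joint would pass 70% of its speed; a pose out of reach is approached as far as the arm can. A call with a gripper value outside its range is refused whole. The fingers move at their own pace and stop on an object; "newtons" is the grip in N (left out, the last holds). Time passes only in rows, so rows that repeat a pose let the fingers close. It gives the time, the measured TCP pose, the force and the opening at its end, in the units of the state.
- get_state(): the state, without advancing time (a new reading comes with each control period).
- capture(name): name is "scene" or "side" or "wrist"; returns a dict with "color" (384x512x3 uint8, red, green, blue), "camera_matrix" (3x3 intrinsics, pixels), "k1" (the pictures are not rectified: a ray, as slopes to the right and down, at radius r is drawn at 1 + k1 r^2 times it, then the intrinsics apply), "xyz" and "rotation" of the camera in the world; the wrist camera has in their place "T_tool_cam" (4x4, takes a point from camera to tool coordinates, whose origin is the TCP and whose axes are the flange's). Camera axes: x right, y up, looking along -z (the intrinsics and any distortion apply to the point x, -y, -z); pixel columns grow to the right and rows downward; lengths in m; the calibration is good to about 2 mm. A picture is of the moment at which its call begins: read the wrist's pose just before it. There is no depth.
- close_job(): hands the job in, once; it reports no verdict.
The state is a dict: "time_s": time; "joints": joint angles; "qd": joint speeds; "joint_torque": joint torques, N m; "tcp_pos": TCP position; "eef_rot": TCP orientation; "contact_force": force on the tool from outside, world axes, zero at the start; "moment": the same for the moment, N m; "gripper_width": finger opening in m.
Only numpy, scipy, OpenCV 4.12 (cv2) and the standard library are available. Lean on these libraries where they do the work, as an engineer would, in place of code of your own. Each camera call takes 0.05 s, during which the arm holds its last target.

## Working session

There is one attempt and no reset: what is moved stays moved. The work goes in short steps, Python scripts to look and compute and a tool call to move; the robot and the scene stay as the last step left them, time stands still between calls to the robot, and variables do not carry over. Pictures are saved under pics/ and viewed, and the job is handed in when it is done.

Besides the shell and the picture viewer there is one more tool, called after "Call:" as name([rows], argument=value, ...), one row to a line, values as JSON. apply_moves: Moves the arm, as the interface text tells. Its arguments: {"type":"object","properties":{"commands":{"type":"array","items":{"type":"object","properties":{"grip":{"type":"number"},"dp":{"type":"array","items":{"type":"number"}},"yaw":{"type":"number"}}}},"newtons":{"type":"number"}},"required":["commands"]}

```bash
ls; mkdir -p pics; python3 - <<'E'
from plant import get_state, capture
import cv2
s=get_state(); print(s)
for n in ["scene","side","wrist"]:
    c=capture(n); cv2.imwrite(f"pics/{n}0.png",cv2.cvtColor(c["color"],cv2.COLOR_RGB2BGR))
    print(n,{k:v for k,v in c.items() if k!="color"})
E
```

```text
pics
{'time_s': 0.0, 'joints': array([-5.36234324e+01,  2.05928998e+01,  6.32711214e-01, -2.14114069e-02,
       -7.01372190e+01, -1.65052030e+01]), 'qd': array([ 0.02262784, -0.04122848, -0.03740983,  0.05039293,  0.00848962,
       -0.08050417]), 'joint_torque': array([ 8.41993005e-04, -5.82717955e+01,  2.93066114e+01,  6.99734107e+00,
        6.89045613e-03, -2.41413736e-04]), 'tcp_pos': array([ 0.22922256, -0.63434347,  0.22559404]), 'eef_rot': array([ 1.79900887e+02, -8.37813542e-03, -1.60135920e+02]), 'contact_force': array([-0.12665094,  0.15062764, -0.52949499]), 'moment': array([-0.05740222, -0.01236613,  0.04277329]), 'gripper_width': 0.08793305357168348}
scene {'camera_matrix': array([[356.96418018,   0.        , 252.47308331],
       [  0.        , 356.96418018, 193.6903755 ],
       [  0.        ,   0.        ,   1.        ]]), 'k1': 0.006606558152001849, 'xyz': array([ 1.23656268, -0.12922216,  1.22900552]), 'rotation': array([30.47242058, -0.56920018, 91.43802011])}
side {'camera_matrix': array([[389.6310484 ,   0.        , 253.41329491],
       [  0.        , 389.6310484 , 190.9809064 ],
       [  0.        ,   0.        ,   1.        ]]), 'k1': 0.03007824590342258, 'xyz': array([-0.01602927,  0.68874042,  0.73351771]), 'rotation': array([  55.05003924,   -0.39318507, -145.94966461])}
wrist {'camera_matrix': array([[264.80420675,   0.        , 254.95040677],
       [  0.        , 264.80420675, 194.82408428],
       [  0.        ,   0.        ,   1.        ]]), 'k1': -0.024397361965384112, 'T_tool_cam': array([[-7.93058091e-04,  9.54145138e-01,  2.99343325e-01,
         8.19463299e-02],
       [ 9.99999308e-01,  1.01688875e-03, -5.91968816e-04,
        -1.12716737e-04],
       [-8.69223026e-04,  2.99342648e-01, -9.54145284e-01,
        -1.58792295e-01],
       [ 0.00000000e+00,  0.00000000e+00,  0.00000000e+00,
         1.00000000e+00]])}
```

View pics/scene0.png

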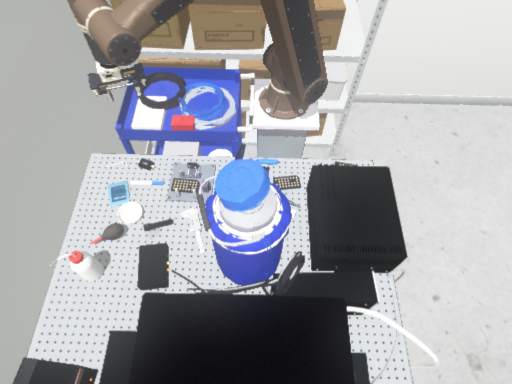

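View pics/side0.png

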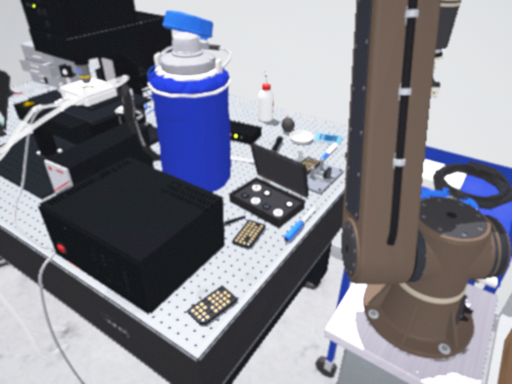

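View pics/wrist0.png

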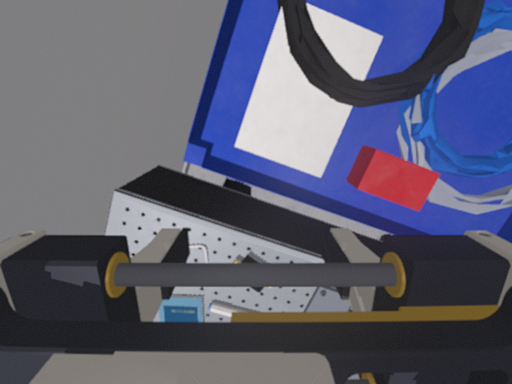

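```bash
cat > h.py <<'E'
import numpy as np, cv2
from scipy.spatial.transform import Rotation as Ro
from plant import get_state, capture
def cam(n):
    s=get_state(); c=capture(n)
    if n=="wrist":
        T=np.eye(4); T[:3,:3]=Ro.from_euler('xyz',s['eef_rot'],degrees=True).as_matrix(); T[:3,3]=s['tcp_pos']
        W=T@c['T_tool_cam']; c['R']=W[:3,:3]; c['p']=W[:3,3]
    else:
        c['R']=Ro.from_euler('xyz',c['rotation'],degrees=True).as_matrix(); c['p']=np.array(c['xyz'])
    c['s']=s
    return c
def save(c,f):
    import pickle
    pickle.dump(c,open('pics/'+f+'.pkl','wb'))
    cv2.imwrite('pics/'+f+'.png',cv2.cvtColor(c['color'],cv2.COLOR_RGB2BGR))
def load(f):
    import pickle
    return pickle.load(open('pics/'+f+'.pkl','rb'))
def crop(c,f,u0,v0,w,h,k):
    im=cv2.cvtColor(c['color'],cv2.COLOR_RGB2BGR)[v0:v0+h,u0:u0+w]
    cv2.imwrite('pics/'+f+'.png',cv2.resize(im,None,fx=k,fy=k,interpolation=cv2.INTER_CUBIC))
def dist(c): return np.array([c['k1'],0,0,0.])
def unproj(c,uv,z):
    uv=np.atleast_2d(np.array(uv,float))
    K=c['camera_matrix']
    # invert r*(1+k1 r^2) 
    q=cv2.undistortPoints(uv.reshape(-1,1,2),K,dist(c)).reshape(-1,2)
    d=np.c_[q[:,0],-q[:,1],-np.ones(len(q))]@c['R'].T
    t=(np.asarray(z)-c['p'][2])/d[:,2]
    return c['p']+d*t[:,None]
def proj(c,P):
    P=np.atleast_2d(np.array(P,float)); q=(P-c['p'])@c['R']
    q=np.c_[q[:,0],-q[:,1],-q[:,2]]
    return cv2.projectPoints(q.reshape(-1,1,3),np.zeros(3),np.zeros(3),c['camera_matrix'],dist(c))[0].reshape(-1,2)
E
python3 - <<'E'
from h import *
np.set_printoptions(precision=3,suppress=True)
c=cam('scene');save(c,'sc1');crop(c,'sc1n',120,140,200,130,4)
print(unproj(c,[(185,185),(287,183),(92,157),(370,165)],0.01))
s=cam('side');save(s,'si1');crop(s,'si1a',170,160,200,150,4)
print(unproj(s,[(213,305),(248,233),(317,170),(293,230)],0.01))
E
```

```text
[[ 0.487 -0.407  0.01 ]
 [ 0.465  0.003  0.01 ]
 [ 0.362 -0.811  0.01 ]
 [ 0.365  0.352  0.01 ]]
[[ 0.381  0.256  0.01 ]
 [ 0.457  0.007  0.01 ]
 [ 0.448 -0.405  0.01 ]
 [ 0.359 -0.075  0.01 ]]
```

View pics/sc1n.png

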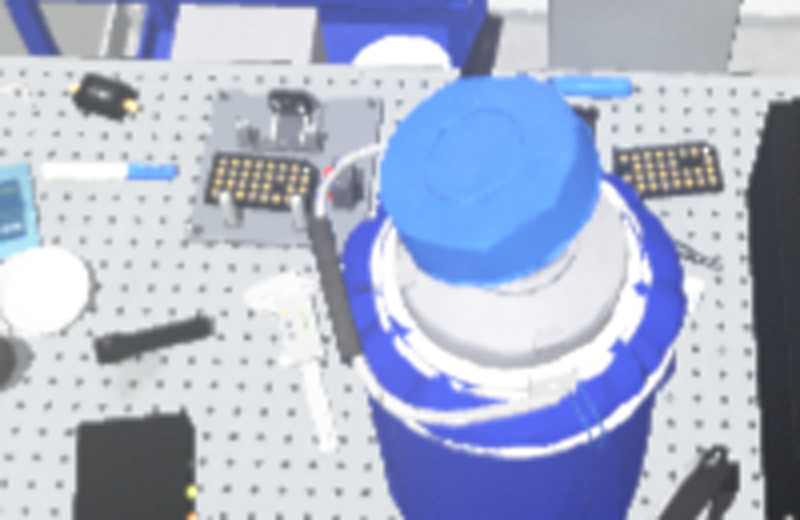

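View pics/si1a.png

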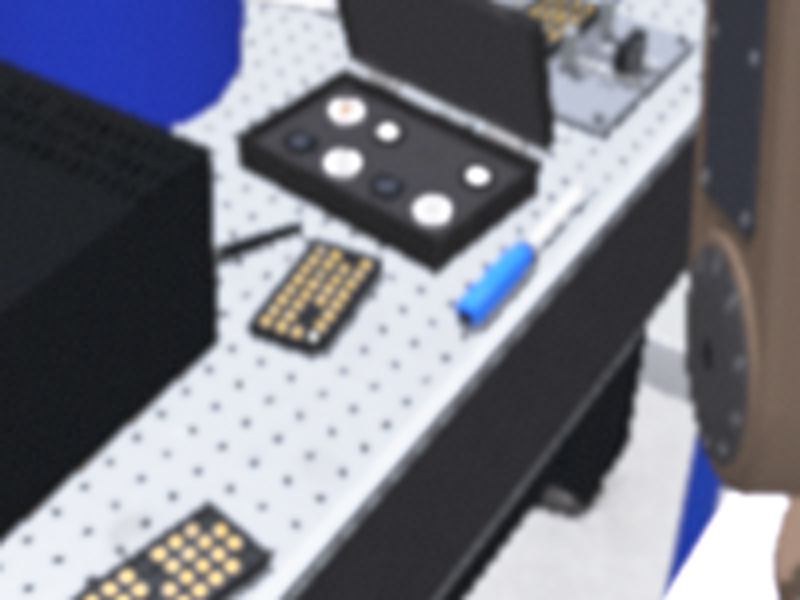

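```bash
python3 - <<'E'
from h import *
np.set_printoptions(precision=3,suppress=True)
s=load('si1');c=load('sc1')
print('bottle base left/front/right, side', unproj(s,[(165,178),(195,190),(228,178)],0.0))
print('case corners bottom', unproj(s,[(170+240/4,160+160/4),(170+435/4,160+268/4),(170+540/4,160+185/4)],0.0))
# lid top height: lid bottom right hinge ~ (305,193)?, top right (306,183)
for z in (0,0.05,0.1,.15): print(z,unproj(s,[(170+345/4,160+75/4),(170+335/4,160),(170+545/4,160+40/4),(170+552/4,160+145/4)],z))
# bottle cap
for z in (0.3,0.35,.4,.45): print(z,unproj(c,[(245,165),(218,190),(270,190)],z), unproj(s,[(188,15),(165,25),(212,25)],z))
E
```

```text
bottle base left/front/right, side [[ 0.861 -0.076  0.   ]
 [ 0.729 -0.079  0.   ]
 [ 0.683 -0.199  0.   ]]
case corners bottom [[ 0.601 -0.1    0.   ]
 [ 0.405 -0.074  0.   ]
 [ 0.389 -0.206  0.   ]]
0 [[ 0.601 -0.25   0.   ]
 [ 0.679 -0.351  0.   ]
 [ 0.486 -0.399  0.   ]
 [ 0.406 -0.259 -0.   ]]
0.05 [[ 0.559 -0.186  0.05 ]
 [ 0.631 -0.28   0.05 ]
 [ 0.451 -0.325  0.05 ]
 [ 0.377 -0.195  0.05 ]]
0.1 [[ 0.517 -0.122  0.1  ]
 [ 0.584 -0.209  0.1  ]
 [ 0.417 -0.251  0.1  ]
 [ 0.348 -0.13   0.1  ]]
0.15 [[ 0.474 -0.058  0.15 ]
 [ 0.537 -0.138  0.15 ]
 [ 0.383 -0.176  0.15 ]
 [ 0.32  -0.065  0.15 ]]
0.3 [[ 0.585 -0.16   0.3  ]
 [ 0.68  -0.239  0.3  ]
 [ 0.675 -0.081  0.3  ]] [[ 1.538 -0.991  0.3  ]
 [ 1.47  -0.748  0.3  ]
 [ 1.288 -0.885  0.3  ]]
0.35 [[ 0.62  -0.158  0.35 ]
 [ 0.71  -0.233  0.35 ]
 [ 0.705 -0.083  0.35 ]] [[ 1.359 -0.797  0.35 ]
 [ 1.298 -0.583  0.35 ]
 [ 1.138 -0.703  0.35 ]]
0.4 [[ 0.655 -0.157  0.4  ]
 [ 0.74  -0.227  0.4  ]
 [ 0.736 -0.086  0.4  ]] [[ 1.18  -0.604  0.4  ]
 [ 1.127 -0.417  0.4  ]
 [ 0.987 -0.522  0.4  ]]
0.45 [[ 0.69  -0.155  0.45 ]
 [ 0.77  -0.221  0.45 ]
 [ 0.766 -0.089  0.45 ]] [[ 1.001 -0.41   0.45 ]
 [ 0.956 -0.251  0.45 ]
 [ 0.837 -0.34   0.45 ]]
```

```bash
python3 - <<'E'
from h import *
s=load('si1')
crop(s,'si1b',230,130,130,120,6)
E
```

```text
(no output)
```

View pics/si1b.png

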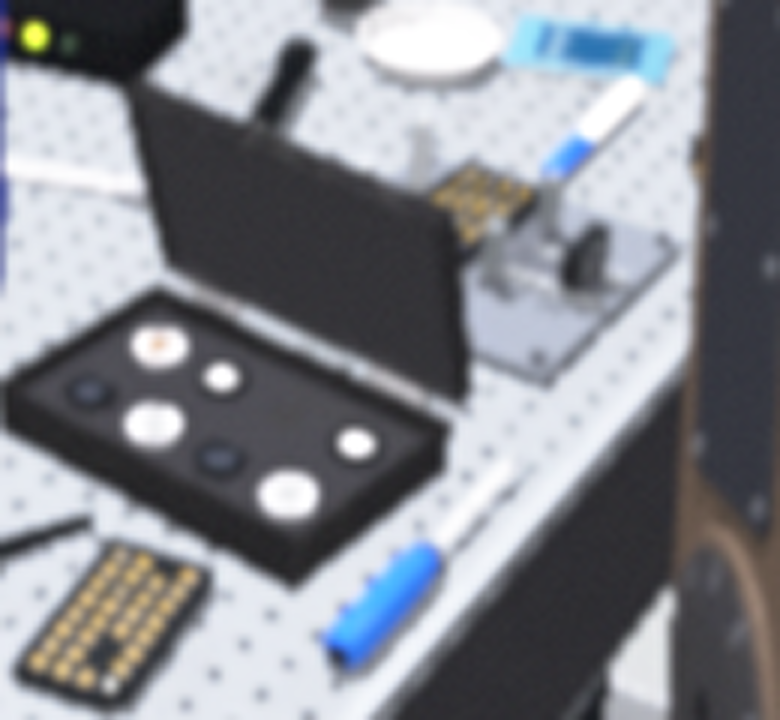

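```bash
python3 - <<'E'
from h import *
np.set_printoptions(precision=3,suppress=True)
s=load('si1');c=load('sc1')
print('box bottom', unproj(s,[(155,308),(222,245)],0.0))
crop(s,'si1c',130,220,180,140,4)
E
```

```text
box bottom [[0.491 0.331 0.   ]
 [0.494 0.079 0.   ]]
```

View pics/si1c.png

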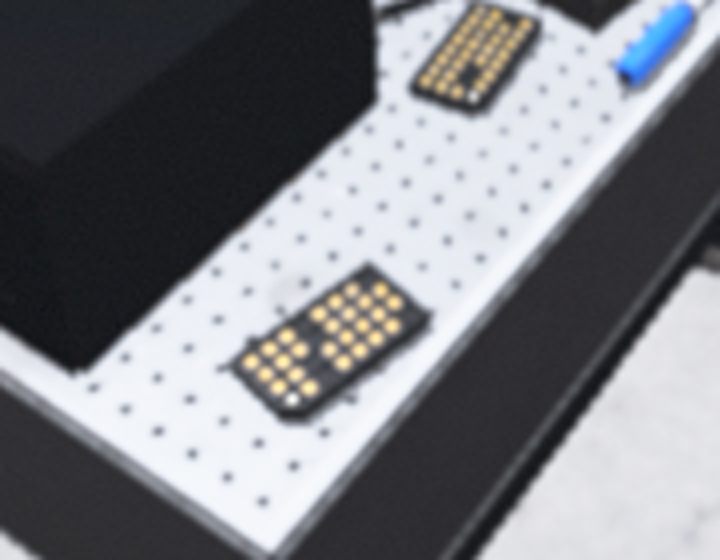

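```bash
python3 - <<'E'
from h import *
np.set_printoptions(precision=3,suppress=True)
s=load('si1');c=load('sc1')
f=lambda l:[(130+a/4,220+b/4) for a,b in l]
print('tray2', unproj(s,f([(232,362),(290,410),(430,312),(370,265),(291,399)]),0.012))
print('tray1', unproj(s,f([(412,85),(475,108),(540,20),(475,3),(474,97)]),0.012))
g=lambda l:[(120+a/4,140+b/4) for a,b in l]
print('tray1 sc', unproj(c,g([(614,150),(710,143),(722,188),(622,197),(705,150)]),0.012))
E
```

```text
tray2 [[0.417 0.301 0.012]
 [0.37  0.307 0.012]
 [0.346 0.21  0.012]
 [0.396 0.202 0.012]
 [0.374 0.301 0.012]]
tray1 [[ 0.47   0.06   0.012]
 [ 0.421  0.055  0.012]
 [ 0.435 -0.047  0.012]
 [ 0.484 -0.036  0.012]
 [ 0.428  0.046  0.012]]
tray1 sc [[ 0.441 -0.052  0.012]
 [ 0.43   0.046  0.012]
 [ 0.483  0.056  0.012]
 [ 0.497 -0.044  0.012]
 [ 0.438  0.041  0.012]]
```

Call:
apply_moves([
  {"dp": [-299,195,0],"yaw": -1.224,"grip": 1},
  {"dp": [-299,195,0],"yaw": -1.224,"grip": 1},
  {"dp": [-299,195,0],"yaw": -1.224,"grip": 1},
  {"dp": [-299,195,0],"yaw": -1.224,"grip": 1},
  {"dp": [-299,195,0],"yaw": -1.224,"grip": 1},
  {"dp": [-299,195,0],"yaw": -1.224,"grip": 1},
  {"dp": [-299,195,0],"yaw": -1.224,"grip": 1},
  {"dp": [-299,195,0],"yaw": -1.224,"grip": 1},
  {"dp": [-299,195,0],"yaw": -1.224,"grip": 1},
])

```text
time_s: 1.38
tcp_pos: [0.444, -0.3501, 0.2265]
eef_rot: [180.0, 0.0, -90.2]
contact_force: [-0.4, -0.2, 0.0]
gripper_width: 0.0876
```

```bash
python3 - <<'E'
from h import *
np.set_printoptions(precision=3,suppress=True)
w=cam('wrist');save(w,'w1');print(w['s']['time_s'],w['s']['tcp_pos'],w['s']['eef_rot'],w['s']['joints'])
cv2.imwrite('pics/w1b.png',cv2.resize(cv2.imread('pics/w1.png'),(768,576),interpolation=cv2.INTER_CUBIC))
E
```

```text
1.375 [ 0.444 -0.35   0.226] [179.993   0.005 -90.166] [-18.424  10.281 -13.398  -0.003 -66.329  18.259]
```

View pics/w1b.png

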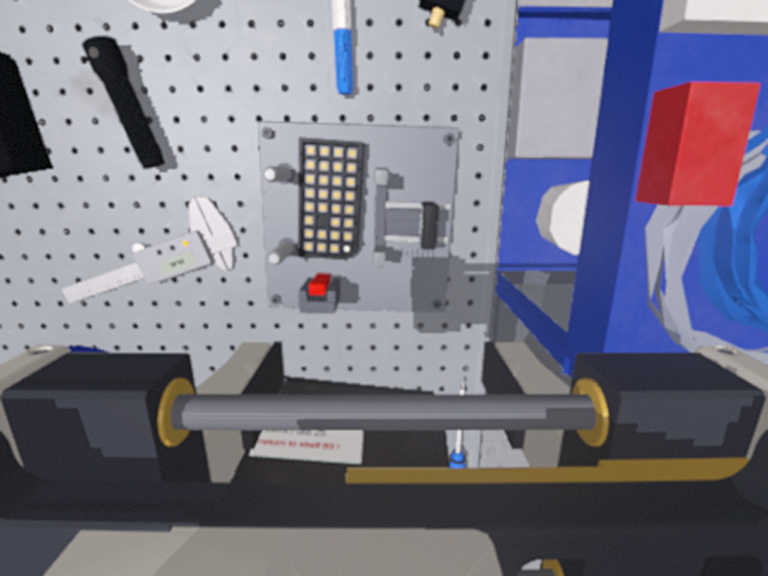

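```bash
python3 - <<'E'
from h import *
w=load('w1'); crop(w,'w1c',165,75,150,140,5)
E
```

```text
(no output)
```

View pics/w1c.png

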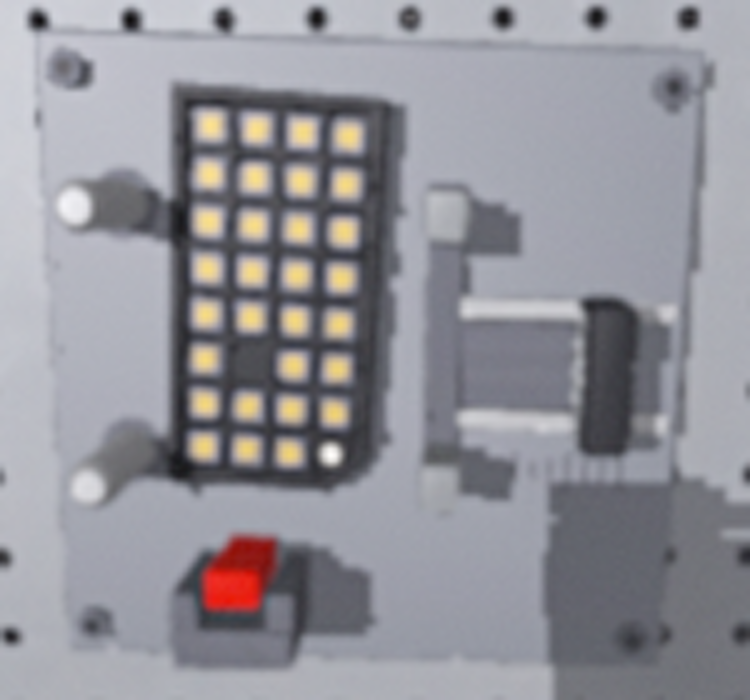

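```bash
cat >> h.py <<'E'
from scipy.optimize import least_squares
def fit(c,P,uv,x0,z0=0.0):
    """P: local points (m), pose (x,y,yaw) ; returns pose, resid px"""
    P=np.array(P,float);uv=np.array(uv,float)
    def W(p):
        co,si=np.cos(p[2]),np.sin(p[2])
        return np.c_[p[0]+co*P[:,0]-si*P[:,1],p[1]+si*P[:,0]+co*P[:,1],P[:,2]+z0]
    r=least_squares(lambda p:(proj(c,W(p))-uv).ravel(),x0)
    return r.x,(proj(c,W(r.x))-uv)
E
python3 - <<'E'
from h import *
np.set_printoptions(precision=4,suppress=True)
w=load('w1')
f=lambda l:[(165-.4+a/5,75-.4+b/5) for a,b in l]
P=[(.057,-.084,.01),(-.121,-.084,.01),(.057,.09,.01),(-.121,.09,.01),(.0345,-.04,.06),(.0345,.028,.06)]
n,r=fit(w,P,f([(40,28),(705,52),(72,650),(655,664),(76,205),(90,487)]),[.46,-.4,0]);print('nest',n[:2],np.degrees(n[2]));print(r)
T=[(.028,-.0525,.022),(-.028,-.0525,.022),(.028,.0525,.022),(-.018,.0525,.022),(-.028,.0425,.022)]
t,r=fit(w,T,f([(176,88),(388,104),(172,478),(345,485),(375,450)]),[.46,-.4,0]);print('trayc',t[:2],np.degrees(t[2]));print(r)
co,si=np.cos(n[2]),np.sin(n[2]); d=t[:2]-n[:2]; print('c in nest',[co*d[0]+si*d[1],-si*d[0]+co*d[1]],np.degrees(t[2]-n[2]))
# guide prongs & grip: unproj
q=unproj(w,f([(427,200),(424,470)]),.0505); 
for p in q: d=p[:2]-n[:2]; print('prong front top',[co*d[0]+si*d[1],-si*d[0]+co*d[1]])
q=unproj(w,f([(205,570),(278,540),(606,300),(586,450),(580,300)]),[.054,.054,.044,.044,.044]); 
for p in q: d=p[:2]-n[:2]; print('feeler/grip',[co*d[0]+si*d[1],-si*d[0]+co*d[1]])
E
```

```text
nest [ 0.4989 -0.3864] -2.0683512582357766
[[-1.0921 -0.22  ]
 [ 0.9802 -0.4971]
 [-0.6665  0.0603]
 [ 0.7176  0.8714]
 [ 0.0787  0.149 ]
 [-0.018   0.0542]]
trayc [ 0.4898 -0.4035] -3.337635637770298
[[-0.5453 -1.0778]
 [ 0.5536 -1.8631]
 [ 0.7107  0.8106]
 [-1.0625  1.1437]
 [ 0.3352  1.5012]]
c in nest [np.float64(-0.008437595338812475), np.float64(-0.01733115235217126)] -1.2692843795345212
prong front top [np.float64(-0.04812952963878847), np.float64(-0.04371068258506485)]
prong front top [np.float64(-0.04915582715422362), np.float64(0.022919768678587374)]
feeler/grip [np.float64(0.00714475048626925), np.float64(0.050496665111799614)]
feeler/grip [np.float64(-0.011941684260153242), np.float64(0.04180277209341863)]
feeler/grip [np.float64(-0.09385125838548694), np.float64(-0.0208851035937894)]
feeler/grip [np.float64(-0.09117847209714555), np.float64(0.017596012639327602)]
feeler/grip [np.float64(-0.08728550204550098), np.float64(-0.02066462430727427)]
```

Call:
apply_moves([
  {"dp": [-400,-16,0],"yaw": 0,"grip": 1},
  {"dp": [-400,-16,0],"yaw": 0,"grip": 1},
  {"dp": [-400,-16,0],"yaw": 0,"grip": 1},
  {"dp": [-400,-16,0],"yaw": 0,"grip": 1},
  {"dp": [-400,-16,0],"yaw": 0,"grip": 1},
  {"dp": [-400,-16,0],"yaw": 0,"grip": 1},
  {"dp": [-400,-16,0],"yaw": 0,"grip": 1},
  {"dp": [-400,-16,0],"yaw": 0,"grip": 1},
  {"dp": [-400,-16,0],"yaw": 0,"grip": 1},
])

```text
time_s: 2.55
tcp_pos: [0.4602, 0.0496, 0.2265]
eef_rot: [180.0, -0.0, -90.1]
contact_force: [-0.9, 0.6, 0.5]
gripper_width: 0.0879
```

```bash
python3 - <<'E'
from h import *
np.set_printoptions(precision=3,suppress=True)
w=cam('wrist');save(w,'w2');print(w['s']['time_s'],w['s']['tcp_pos'],w['s']['eef_rot'],w['s']['joints'])
cv2.imwrite('pics/w2b.png',cv2.resize(cv2.imread('pics/w2.png'),(768,576),interpolation=cv2.INTER_CUBIC))
E
```

```text
2.55 [0.46  0.05  0.226] [179.986  -0.01  -90.068] [ 30.626   0.113 -24.878   0.001 -65.026 -30.694]
```

View pics/w2b.png

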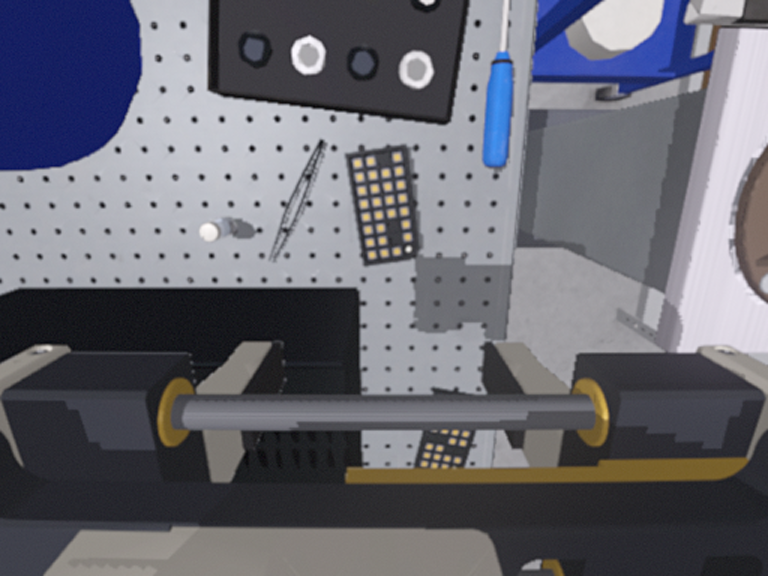

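```bash
python3 - <<'E'
from h import *
w=load('w2'); crop(w,'w2c',165,85,120,100,7)
E
```

```text
(no output)
```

View pics/w2c.png

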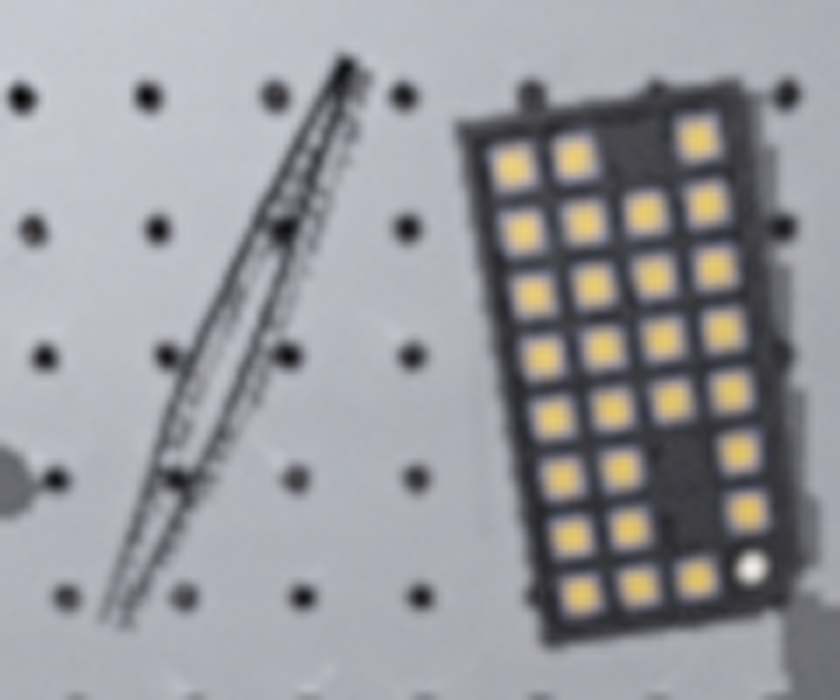

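```bash
python3 - <<'E'
from h import *
np.set_printoptions(precision=4,suppress=True)
w=load('w2')
f=lambda l:[(165-.43+a/7,85-.43+b/7) for a,b in l]
T=[(.028,-.0525,.012),(-.028,-.0525,.012),(.028,.0525,.012)]
t,r=fit(w,T,f([(460,125),(742,85),(545,645)]),[.46,0,0]);print('tray1',t[:2],np.degrees(t[2]));print(r)
# chip grid: centres, average symmetrical
q=unproj(w,f([(513,167),(698,139),(580,595),(750,568)]),.012);print(q,q.mean(0))
print('tweezers',unproj(w,f([(345,60),(290,230),(170,400),(115,620)]),.005))
E
```

```text
tray1 [0.4579 0.0036] 8.147154974007227
[[-0.5314 -0.162 ]
 [ 0.7924 -0.8425]
 [-0.2879  1.2275]]
[[ 0.4824 -0.0365  0.012 ]
 [ 0.447  -0.0415  0.012 ]
 [ 0.4704  0.0473  0.012 ]
 [ 0.4357  0.0417  0.012 ]] [0.4589 0.0028 0.012 ]
tweezers [[ 0.5148 -0.0564  0.005 ]
 [ 0.5272 -0.0248  0.005 ]
 [ 0.5534  0.0083  0.005 ]
 [ 0.5684  0.0538  0.005 ]]
```

Call:
apply_moves([
  {"dp": [47,1.5,60],"yaw": -0.143,"grip": 0.9},
  {"dp": [47,1.5,120],"yaw": -0.143,"grip": 0.9},
  {"dp": [47,1.5,170],"yaw": -0.143,"grip": 0.9},
  {"dp": [47,1.5,195],"yaw": -0.143,"grip": 0.9},
  {"dp": [47,1.5,195],"yaw": -0.143,"grip": 0.9},
])

```text
time_s: 3.22
tcp_pos: [0.4574, 0.0015, 0.03]
eef_rot: [179.7, -0.1, -81.9]
contact_force: [-0.5, 1.2, 0.5]
gripper_width: 0.0789
```

```bash
python3 - <<'E'
from h import *
np.set_printoptions(precision=4,suppress=True)
w=cam('wrist');save(w,'w3');s=w['s'];print(s['time_s'],s['tcp_pos'],s['eef_rot'],s['contact_force'])
T=np.array([(.028,-.0525,.012),(-.028,-.0525,.012),(.028,.0525,.012),(-.028,.0525,.012)])
a=np.radians(8.15);R=np.array([[np.cos(a),-np.sin(a),0],[np.sin(a),np.cos(a),0],[0,0,1]])
P=proj(w,T@R.T+[.4585,.003,0]);print(P)
im=cv2.imread('pics/w3.png')
for p in P: cv2.circle(im,tuple(int(v) for v in np.round(p)),2,(0,0,255),1)
cv2.imwrite('pics/w3b.png',cv2.resize(im,(768,576),interpolation=cv2.INTER_CUBIC))
E
```

```text
3.225 [0.4574 0.0015 0.03  ] [179.7438  -0.076  -81.9402] [-0.5245  1.2408  0.4953]
[[210.1628 159.1782]
 [293.4708 158.9152]
 [217.2922 291.0466]
 [287.9269 290.7238]]
```

View pics/w3b.png

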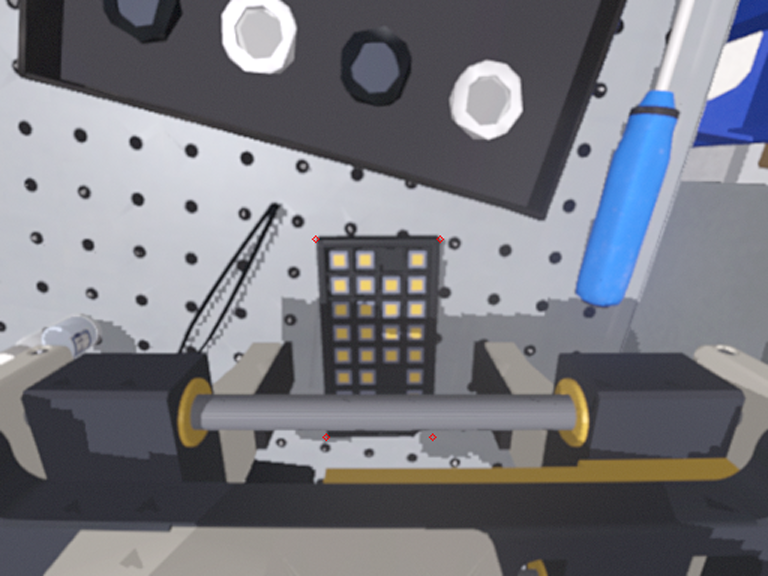

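Call:
apply_moves([
  {"dp": [0,0,18],"yaw": 0,"grip": 0.9},
  {"dp": [0,0,28],"yaw": 0,"grip": 0.9},
  {"dp": [0,0,28],"yaw": 0,"grip": 0.9},
  {"dp": [0,0,28],"yaw": 0,"grip": 0.5},
  {"dp": [0,0,28],"yaw": 0,"grip": 0.5},
  {"dp": [0,0,28],"yaw": 0,"grip": 0.5},
  {"dp": [0,0,28],"yaw": 0,"grip": 0.5},
], newtons=20)

```text
time_s: 4.15
tcp_pos: [0.4591, 0.0033, 0.0039]
eef_rot: [-180.0, 0.0, -81.8]
contact_force: [-1.7, 0.0, 5.8]
gripper_width: 0.0557
```

Call:
apply_moves([
  {"dp": [0,0,-30],"yaw": 0,"grip": 0.5},
  {"dp": [0,0,-90],"yaw": 0,"grip": 0.5},
  {"dp": [0,0,-150],"yaw": 0,"grip": 0.5},
  {"dp": [0,0,-210],"yaw": 0,"grip": 0.5},
  {"dp": [45,3,-240],"yaw": 0.02,"grip": 0.5},
  {"dp": [100,6,-240],"yaw": 0.05,"grip": 0.5},
  {"dp": [155,9,-240],"yaw": 0.08,"grip": 0.5},
  {"dp": [210,12,-240],"yaw": 0.11,"grip": 0.5},
  {"dp": [265,15,-240],"yaw": 0.14,"grip": 0.5},
  {"dp": [320,18,-240],"yaw": 0.16,"grip": 0.5},
  {"dp": [360,20,-240],"yaw": 0.178,"grip": 0.5},
  {"dp": [360,20,-240],"yaw": 0.178,"grip": 0.5},
])

```text
time_s: 5.65
tcp_pos: [0.4896, -0.3582, 0.2419]
eef_rot: [179.9, 0.0, -92.2]
contact_force: [0.2, 0.2, -2.6]
gripper_width: 0.0558
```

```bash
python3 - <<'E'
from h import *
np.set_printoptions(precision=4,suppress=True)
w=cam('wrist');save(w,'w4');s=w['s'];print(s['time_s'],s['tcp_pos'],s['eef_rot'],s['contact_force'],s['gripper_width'])
cv2.imwrite('pics/w4b.png',cv2.resize(cv2.imread('pics/w4.png'),(768,576),interpolation=cv2.INTER_CUBIC))
crop(w,'w4c',150,60,150,140,5)
E
```

```text
5.65 [ 0.4896 -0.3582  0.2419] [179.8537   0.0469 -92.2106] [ 0.2381  0.1718 -2.6461] 0.055846012341670456
```

View pics/w4b.png

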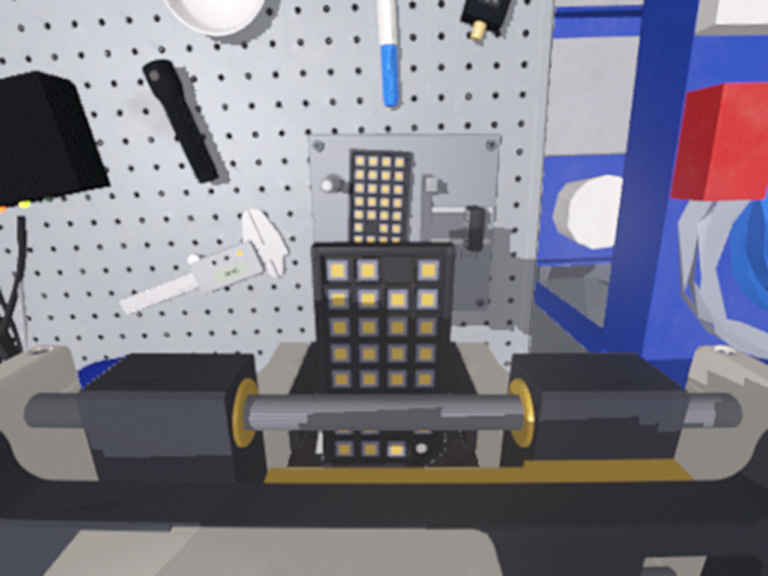

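View pics/w4c.png

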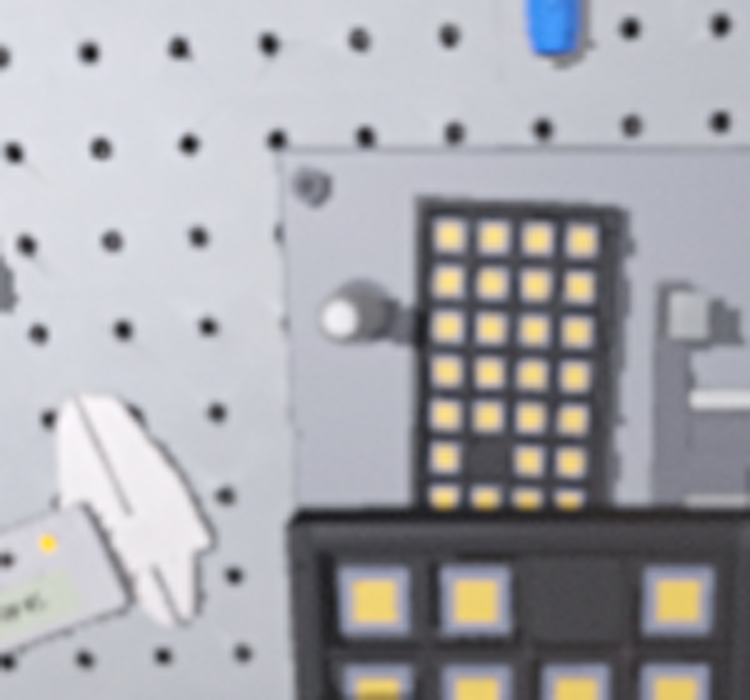

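```bash
python3 - <<'E'
from h import *
np.set_printoptions(precision=4,suppress=True)
w=load('w4')
f=lambda l:[(150-.4+a/5,60-.4+b/5) for a,b in l]
N=lambda l:unproj(w,*l)
n=np.array([.4989,-.3864,np.radians(-2.07)])
def loc2w(p,P):
    co,si=np.cos(p[2]),np.sin(p[2]);P=np.array(P);return np.c_[p[0]+co*P[:,0]-si*P[:,1],p[1]+si*P[:,0]+co*P[:,1],P[:,2]]
print('pred pin, plate cnr', proj(w,loc2w(n,[(.0345,-.04,.06),(.057,-.084,.01),(-.121,-.084,.01),(-.121,.09,.01)])))
print('seen',f([(340,318),(280,150)]),(497/1.5,135/1.5),(490/1.5,318/1.5))
c=[.4898,-.4035,np.radians(-3.34)]
print('pred c', proj(w,loc2w(c,[(.028,-.0525,.022),(-.028,-.0525,.022)])),'seen',f([(418,200),(625,210)]))
# held tray
z=.2419-.0039+.012
for dx in (0,):
  yaw=np.radians(-2.2); t=[.4896,-.3582+dx,yaw]
  print('held',proj(w,loc2w(t,[(.028,-.0525,z),(-.028,-.0525,z),(.018,.042,z),(-.018,.042,z)])),'seen',(313/1.5,245/1.5),(455/1.5,245/1.5),(343/1.5,450/1.5),(422/1.5,448/1.5))
E
```

```text
pred pin, plate cnr [[217.9599 123.3343]
 [205.0365  88.9967]
 [333.973   88.7185]
 [324.6989 207.123 ]]
seen [(217.6, 123.2), (205.6, 89.6)] (331.3333333333333, 90.0) (326.6666666666667, 212.0)
pred c [[232.6385  98.7536]
 [274.12    99.5827]] seen [(233.2, 99.6), (274.6, 101.6)]
held [[205.3058 164.6698]
 [302.5035 164.5273]
 [227.9632 300.9377]
 [280.4677 300.8087]] seen (208.66666666666666, 163.33333333333334) (303.3333333333333, 163.33333333333334) (228.66666666666666, 300.0) (281.3333333333333, 298.6666666666667)
```

Call:
apply_moves([
  {"dp": [25,-3,30],"yaw": 0,"grip": 0.5},
  {"dp": [45,-4.6,85],"yaw": 0,"grip": 0.5},
  {"dp": [45,-4.6,140],"yaw": 0,"grip": 0.5},
  {"dp": [45,-4.6,185],"yaw": 0,"grip": 0.5},
  {"dp": [45,-4.6,203],"yaw": 0,"grip": 0.5},
  {"dp": [45,-4.6,203],"yaw": 0,"grip": 0.5},
  {"dp": [45,-4.6,203],"yaw": 0,"grip": 0.5},
])

```text
time_s: 6.58
tcp_pos: [0.4948, -0.4015, 0.0427]
eef_rot: [-179.8, -0.1, -92.0]
contact_force: [0.8, 0.0, -1.6]
gripper_width: 0.0556
```

```bash
python3 - <<'E'
from h import *
np.set_printoptions(precision=4,suppress=True)
w=cam('wrist');save(w,'w5');s=w['s'];print(s['time_s'],s['tcp_pos'],s['eef_rot'],s['contact_force'],s['gripper_width'])
cv2.imwrite('pics/w5b.png',cv2.resize(cv2.imread('pics/w5.png'),(768,576),interpolation=cv2.INTER_CUBIC))
E
```

```text
6.575 [ 0.4948 -0.4015  0.0427] [-179.8366   -0.0843  -91.9556] [ 0.8197  0.0345 -1.5653] 0.055640717817163746
```

View pics/w5b.png

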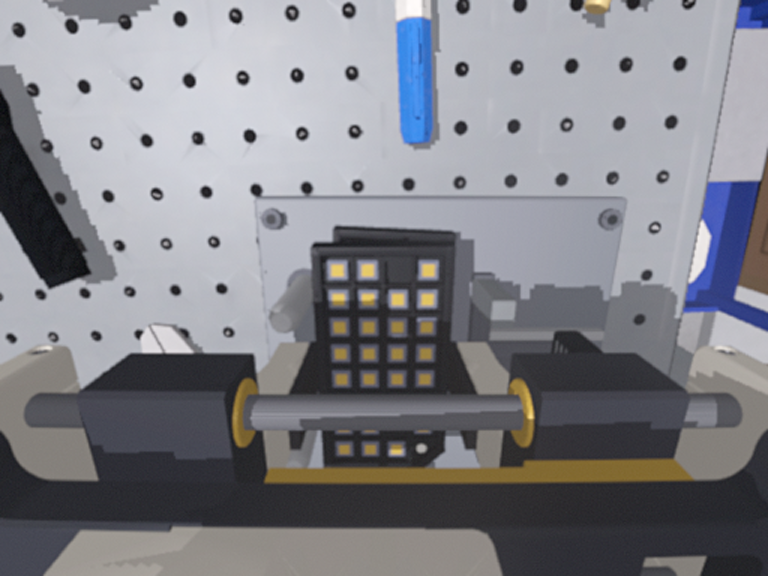

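```bash
python3 - <<'E'
from h import *
np.set_printoptions(precision=4,suppress=True)
w=load('w5')
n=np.array([.4989,-.3864,np.radians(-2.07)])
def loc2w(p,P):
    co,si=np.cos(p[2]),np.sin(p[2]);P=np.array(P);return np.c_[p[0]+co*P[:,0]-si*P[:,1],p[1]+si*P[:,0]+co*P[:,1],P[:,2]]
def tonest(q):
    co,si=np.cos(n[2]),np.sin(n[2]); d=np.array(q)[:,:2]-n[:2]; return np.c_[co*d[:,0]+si*d[:,1],-si*d[:,0]+co*d[:,1]]
print('c corners in nest',tonest(unproj(w,[(335/1.5,228/1.5),(457/1.5,233/1.5)],.022)))
print('plate',tonest(unproj(w,[(256/1.5,197/1.5),(626/1.5,197/1.5)],.010)), 'exp 57,-84 -121,-84')
print(tonest([w['s']['tcp_pos'],get_state()['tcp_pos']]),get_state()['tcp_pos'])
crop(w,'w5c',160,110,160,120,5)
E
```

```text
c corners in nest [[ 0.0175 -0.0708]
 [-0.0377 -0.0686]]
plate [[ 0.0559 -0.0837]
 [-0.1194 -0.0843]] exp 57,-84 -121,-84
[[-0.0035 -0.0152]
 [-0.0035 -0.0153]] [ 0.4949 -0.4016  0.0429]
```

View pics/w5c.png

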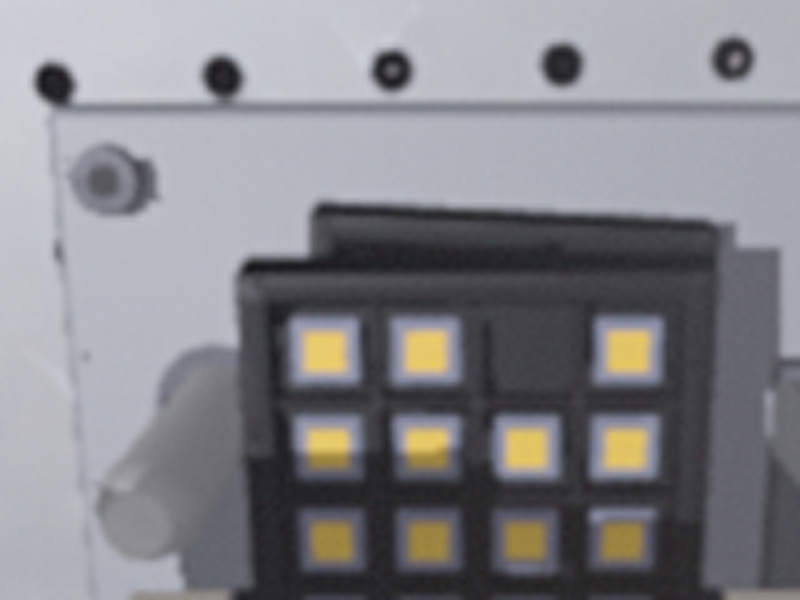

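Call:
apply_moves([
  {"dp": [2,2,8],"yaw": 0,"grip": 0.5},
  {"dp": [2,2,13],"yaw": 0,"grip": 0.5},
  {"dp": [2,2,15],"yaw": 0,"grip": 0.5},
  {"dp": [2,2,15],"yaw": 0,"grip": 0.5},
])

```text
time_s: 7.12
tcp_pos: [0.4909, -0.403, 0.026]
eef_rot: [180.0, 0.0, -92.0]
contact_force: [-2.0, 1.9, 4.1]
gripper_width: 0.0558
```

Call:
apply_moves([
  {"dp": [0,0,0],"yaw": 0,"grip": 0.5},
  {"dp": [0,0,0],"yaw": 0,"grip": 0.8},
  {"dp": [0,0,0],"yaw": 0,"grip": 0.8},
  {"dp": [0,0,0],"yaw": 0,"grip": 0.8},
])

```text
time_s: 7.62
tcp_pos: [0.4914, -0.4031, 0.0254]
eef_rot: [-180.0, -0.0, -92.0]
contact_force: [-0.0, 0.5, -0.4]
gripper_width: 0.0699
```

Call:
apply_moves([
  {"dp": [0,0,-20],"yaw": 0,"grip": 0.8},
  {"dp": [0,0,-70],"yaw": 0,"grip": 0.9},
  {"dp": [-10,0,-130],"yaw": 0,"grip": 0.9},
  {"dp": [-40,1,-185],"yaw": 0,"grip": 0.9},
  {"dp": [-55,2,-220],"yaw": 0,"grip": 0.9},
  {"dp": [-55,2,-220],"yaw": 0,"grip": 0.9},
])

```text
time_s: 8.38
tcp_pos: [0.4928, -0.3478, 0.2496]
eef_rot: [-179.6, -0.1, -91.9]
contact_force: [0.5, 0.5, -0.9]
gripper_width: 0.079
```

```bash
python3 - <<'E'
from h import *
np.set_printoptions(precision=4,suppress=True)
w=cam('wrist');save(w,'w6');s=w['s'];print(s['time_s'],s['tcp_pos'],s['eef_rot'],s['contact_force'],s['gripper_width'])
crop(w,'w6c',180,70,170,140,4.5)
E
```

```text
8.375 [ 0.4928 -0.3478  0.2496] [-179.6255   -0.1362  -91.9193] [ 0.5128  0.4826 -0.8758] 0.07901936483086247
```

View pics/w6c.png

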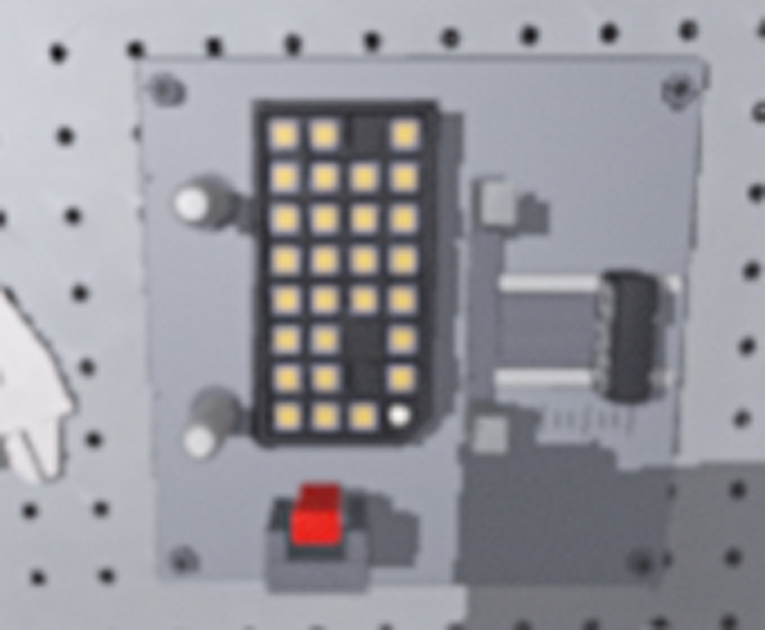

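```bash
cat >> h.py <<'E'
NEST=np.array([.4989,-.3864,np.radians(-2.07)])
def tonest(q,n=NEST):
    co,si=np.cos(n[2]),np.sin(n[2]); d=np.array(q)[:,:2]-n[:2]; return np.c_[co*d[:,0]+si*d[:,1],-si*d[:,0]+co*d[:,1]]
def loc2w(p,P):
    co,si=np.cos(p[2]),np.sin(p[2]);P=np.array(P);return np.c_[p[0]+co*P[:,0]-si*P[:,1],p[1]+si*P[:,0]+co*P[:,1],P[:,2]]
E
python3 - <<'E'
from h import *
np.set_printoptions(precision=4,suppress=True)
w=load('w6')
f=lambda l:[(180-.4+a/4.5,70-.4+b/4.5) for a,b in l]
P=[(.057,-.084,.01),(-.121,-.084,.01),(.057,.09,.01),(-.121,.09,.01),(.0345,-.04,.06),(.0345,.028,.06)]
n,r=fit(w,P,f([(137,57),(706,63),(155,578),(660,586),(192,204),(200,441)]),[.46,-.4,0]);print('nest',n[:2],np.degrees(n[2]));print(r)
T=[(.028,-.0525,.034),(-.028,-.0525,.034),(.028,.0525,.034)]
t,r=fit(w,T,f([(253,100),(438,101),(254,445)]),[.46,-.4,0]);print('tray1',tonest([t],n),np.degrees(t[2]-n[2]));print(r)
q=unproj(w,f([(290,513),(342,513),(303,486),(340,486)]),.054);print('feeler top',tonest(q,n))
# grid
q=unproj(w,f([(285,135),(404,135),(288,416),(399,416)]),.034);print('grid',tonest(q,n),tonest(q,n).mean(0))
E
```

```text
nest [ 0.4994 -0.3865] -2.4791829392863356
[[-0.227  -0.7517]
 [ 0.5797 -0.7622]
 [ 0.1653  1.5663]
 [ 0.0452  0.9717]
 [-0.0446 -0.3329]
 [-0.4707 -0.0384]]
tray1 [[-0.0082 -0.0169]] -0.192409762843266
[[-0.521  -0.4364]
 [ 0.6072 -0.1206]
 [-0.0959  0.6837]]
feeler top [[ 0.0075  0.0515]
 [-0.0085  0.0513]
 [ 0.0035  0.0429]
 [-0.0079  0.0428]]
grid [[ 0.0095 -0.0593]
 [-0.0258 -0.0596]
 [ 0.0089  0.025 ]
 [-0.0263  0.0246]] [-0.0084 -0.0173]
```

Call:
apply_moves([
  {"dp": [-50,20,0],"yaw": 0,"grip": 0.9},
  {"dp": [-108,33,0],"yaw": 0,"grip": 0.9},
  {"dp": [-166,44,0],"yaw": 0,"grip": 0.9},
  {"dp": [-224,54,0],"yaw": 0.03,"grip": 0.9},
  {"dp": [-282,64,0],"yaw": 0.06,"grip": 0.9},
  {"dp": [-340,74,0],"yaw": 0.09,"grip": 0.9},
  {"dp": [-398,84,0],"yaw": 0.12,"grip": 0.9},
  {"dp": [-456,95,0],"yaw": 0.15,"grip": 0.9},
  {"dp": [-514,106,0],"yaw": 0.18,"grip": 0.9},
  {"dp": [-572,117,0],"yaw": 0.21,"grip": 0.9},
  {"dp": [-625,128,0],"yaw": 0.21,"grip": 0.9},
  {"dp": [-645,129,0],"yaw": 0.21,"grip": 0.9},
])

```text
time_s: 9.93
tcp_pos: [0.384, 0.3031, 0.244]
eef_rot: [179.9, -0.1, -103.9]
contact_force: [-0.2, -1.1, -0.5]
gripper_width: 0.0793
```

```bash
python3 - <<'E'
from h import *
np.set_printoptions(precision=4,suppress=True)
w=cam('wrist');save(w,'w7');s=w['s'];print(s['time_s'],s['tcp_pos'],s['eef_rot'],s['contact_force'],s['joints'])
cv2.imwrite('pics/w7b.png',cv2.resize(cv2.imread('pics/w7.png'),(768,576),interpolation=cv2.INTER_CUBIC))
E
```

```text
9.925 [0.384  0.3031 0.244 ] [ 179.9465   -0.135  -103.9156] [-0.2268 -1.1208 -0.4845] [ 61.3514   2.1917 -20.3734  -0.0189 -67.5791 -75.2598]
```

View pics/w7b.png

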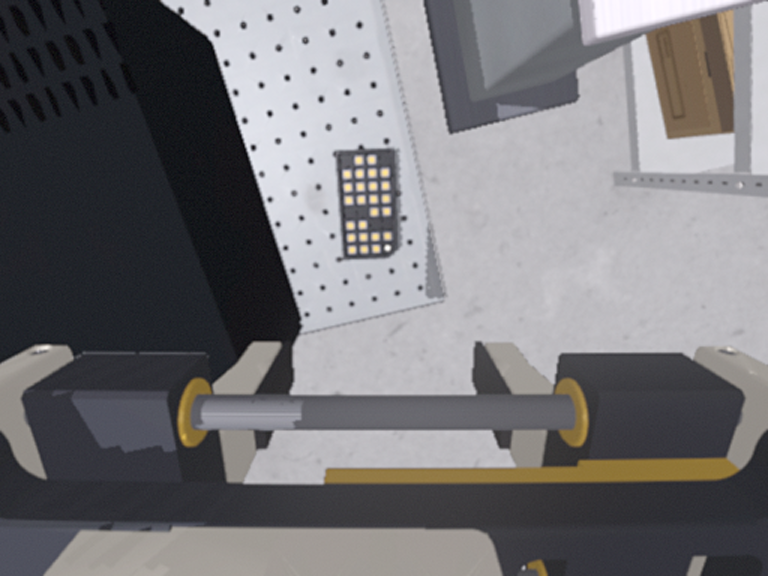

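```bash
python3 - <<'E'
from h import *
w=load('w7'); crop(w,'w7c',210,90,70,90,8)
E
```

```text
(no output)
```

View pics/w7c.png

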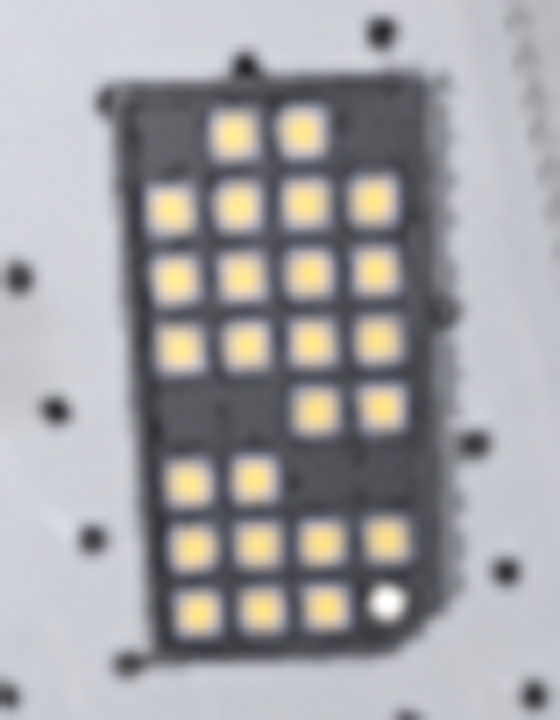

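```bash
python3 - <<'E'
from h import *
np.set_printoptions(precision=4,suppress=True)
w=load('w7')
f=lambda l:[(210-.44+a/8,90-.44+b/8) for a,b in l]
T=[(.028,-.0525,.012),(-.028,-.0525,.012),(.028,.0525,.012)]
t,r=fit(w,T,f([(120,88),(422,75),(158,658)]),[.38,.25,-.2]);print('corners',t[:2],np.degrees(t[2]));print(r)
G=[(.018,-.03,.012),(-.018,-.03,.012),(.018,.042,.012),(-.018,.042,.012),(.006,-.042,.012),(-.006,-.042,.012)]
t,r=fit(w,G,f([(172,210),(373,201),(197,612),(387,603),(235,135),(303,132)]),[.38,.25,-.2]);print('grid',t[:2],np.degrees(t[2]));print(r)
print('box foot',unproj(w,[(300/1.5,330/1.5),(262/1.5,210/1.5)],0))
E
```

```text
corners [0.3852 0.2545] -11.496583068721852
[[-1.0009 -0.5791]
 [ 1.363  -0.8066]
 [-0.3947  1.6816]]
grid [0.3863 0.2535] -11.720244186624814
[[-0.1346 -0.0322]
 [ 0.115   0.0436]
 [-0.1224 -0.2375]
 [ 0.1785 -0.0514]
 [-0.0345  0.1163]
 [ 0.0009  0.1348]]
box foot [[0.4921 0.3665 0.    ]
 [0.4902 0.2335 0.    ]]
```

Call:
apply_moves([
  {"dp": [30,-4,30],"yaw": -0.04,"grip": 1},
  {"dp": [48,-6.8,85],"yaw": -0.04,"grip": 1},
  {"dp": [48,-6.8,140],"yaw": -0.04,"grip": 1},
  {"dp": [48,-6.8,185],"yaw": -0.04,"grip": 1},
  {"dp": [48,-6.8,205],"yaw": -0.04,"grip": 1},
  {"dp": [48,-6.8,205],"yaw": -0.04,"grip": 1},
])

```text
time_s: 10.72
tcp_pos: [0.3791, 0.2506, 0.0387]
eef_rot: [179.9, -0.3, -101.8]
contact_force: [-0.2, 0.5, 0.2]
gripper_width: 0.0876
```

```bash
python3 - <<'E'
from h import *
np.set_printoptions(precision=4,suppress=True)
w=cam('wrist');save(w,'w8');s=w['s'];print(s['time_s'],s['tcp_pos'],s['eef_rot'],s['contact_force'],s['gripper_width'])
P=proj(w,loc2w([.3861,.2537,np.radians(-11.65)],[(.028,-.0525,.012),(-.028,-.0525,.012),(.028,.0525,.012)]))
im=cv2.imread('pics/w8.png')
for p in P: cv2.circle(im,tuple(int(v) for v in np.round(p)),2,(0,0,255),1)
cv2.imwrite('pics/w8b.png',cv2.resize(im,(768,576),interpolation=cv2.INTER_CUBIC))
E
```

```text
10.725 [0.3791 0.2506 0.0387] [ 179.8918   -0.2749 -101.8182] [-0.1556  0.4825  0.1814] 0.08755763228878974
```

View pics/w8b.png

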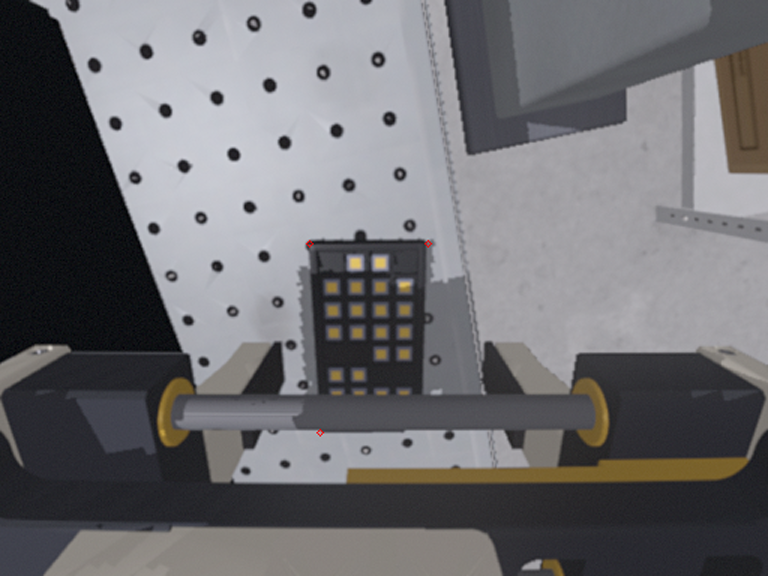

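Call:
apply_moves([
  {"dp": [-3,0,20],"yaw": 0,"grip": 1},
  {"dp": [-3,0,33],"yaw": 0,"grip": 1},
  {"dp": [-3,0,33],"yaw": 0,"grip": 1},
])

```text
time_s: 11.15
tcp_pos: [0.3803, 0.2554, 0.0074]
eef_rot: [180.0, -0.1, -101.8]
contact_force: [-0.8, -0.2, -1.0]
gripper_width: 0.0876
```

Call:
apply_moves([
  {"dp": [0,0,1.5],"yaw": 0,"grip": 1},
  {"dp": [0,0,1.5],"yaw": 0,"grip": 0.8},
  {"dp": [0,0,1.5],"yaw": 0,"grip": 0.75},
  {"dp": [0,0,1.5],"yaw": 0,"grip": 0.7},
  {"dp": [0,0,1.5],"yaw": 0,"grip": 0.65},
  {"dp": [0,0,1.5],"yaw": 0,"grip": 0.5},
  {"dp": [0,0,1.5],"yaw": 0,"grip": 0.5},
  {"dp": [0,0,1.5],"yaw": 0,"grip": 0.5},
], newtons=20)

```text
time_s: 12.15
tcp_pos: [0.3807, 0.2562, 0.0063]
eef_rot: [-180.0, 0.0, -101.7]
contact_force: [3.2, -0.4, 4.3]
gripper_width: 0.0556
```

Call:
apply_moves([
  {"dp": [0,0,-15],"yaw": 0,"grip": 0.5},
  {"dp": [0,0,-60],"yaw": 0,"grip": 0.5},
  {"dp": [0,0,-120],"yaw": 0,"grip": 0.5},
  {"dp": [0,0,-180],"yaw": 0,"grip": 0.5},
  {"dp": [0,0,-235],"yaw": 0,"grip": 0.5},
  {"dp": [0,0,-245],"yaw": 0,"grip": 0.5},
])

```text
time_s: 12.9
tcp_pos: [0.3809, 0.2568, 0.2543]
eef_rot: [-179.9, 0.3, -101.7]
contact_force: [-1.0, 0.6, -2.1]
gripper_width: 0.0555
```

```bash
python3 - <<'E'
from h import *
np.set_printoptions(precision=4,suppress=True)
w=cam('wrist');save(w,'w9');s=w['s'];print(s['time_s'],s['tcp_pos'],s['eef_rot'],s['contact_force'],s['gripper_width'])
cv2.imwrite('pics/w9b.png',cv2.resize(cv2.imread('pics/w9.png'),(768,576),interpolation=cv2.INTER_CUBIC))
E
```

```text
12.9 [0.3809 0.2568 0.2543] [-179.893     0.2935 -101.7318] [-0.9761  0.5957 -2.1329] 0.05554602696057425
```

View pics/w9b.png

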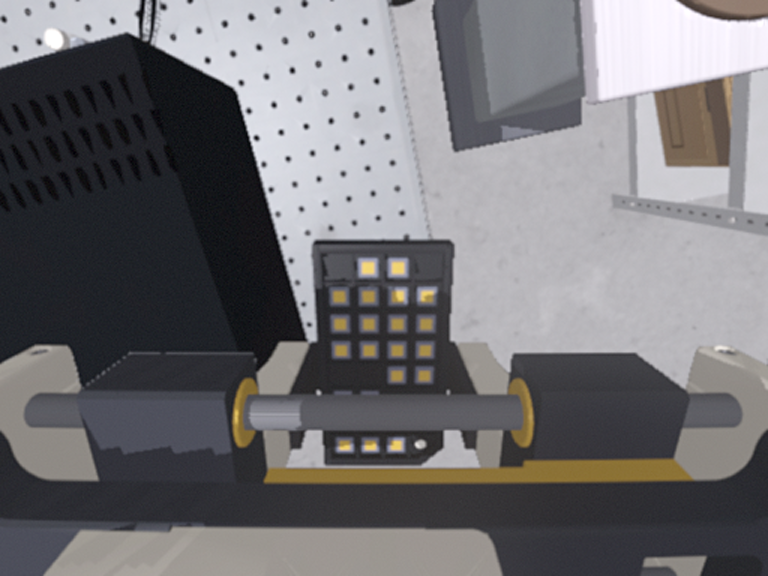

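Call:
apply_moves([
  {"dp": [55,-12,0],"yaw": 0,"grip": 0.5},
  {"dp": [112,-30,0],"yaw": 0,"grip": 0.5},
  {"dp": [168,-50,0],"yaw": -0.02,"grip": 0.5},
  {"dp": [222,-72,0],"yaw": -0.04,"grip": 0.5},
  {"dp": [276,-95,0],"yaw": -0.06,"grip": 0.5},
  {"dp": [330,-118,0],"yaw": -0.08,"grip": 0.5},
  {"dp": [384,-142,0],"yaw": -0.1,"grip": 0.5},
  {"dp": [438,-167,0],"yaw": -0.12,"grip": 0.5},
  {"dp": [490,-195,0],"yaw": -0.14,"grip": 0.5},
  {"dp": [540,-220,0],"yaw": -0.164,"grip": 0.5},
  {"dp": [566,-231,0],"yaw": -0.164,"grip": 0.5},
  {"dp": [566,-231,0],"yaw": -0.164,"grip": 0.5},
])

```text
time_s: 14.45
tcp_pos: [0.4902, -0.3464, 0.2472]
eef_rot: [179.7, 0.1, -92.5]
contact_force: [0.3, 0.2, -2.4]
gripper_width: 0.0556
```

```bash
python3 - <<'E'
from h import *
np.set_printoptions(precision=4,suppress=True)
w=cam('wrist');save(w,'w10');s=w['s'];print(s['time_s'],s['tcp_pos'],s['eef_rot'],s['contact_force'],s['gripper_width'])
crop(w,'w10c',140,60,220,150,3.5)
E
```

```text
14.45 [ 0.4902 -0.3464  0.2472] [179.6789   0.1323 -92.5244] [ 0.3187  0.1819 -2.4156] 0.055617521083097594
```

View pics/w10c.png

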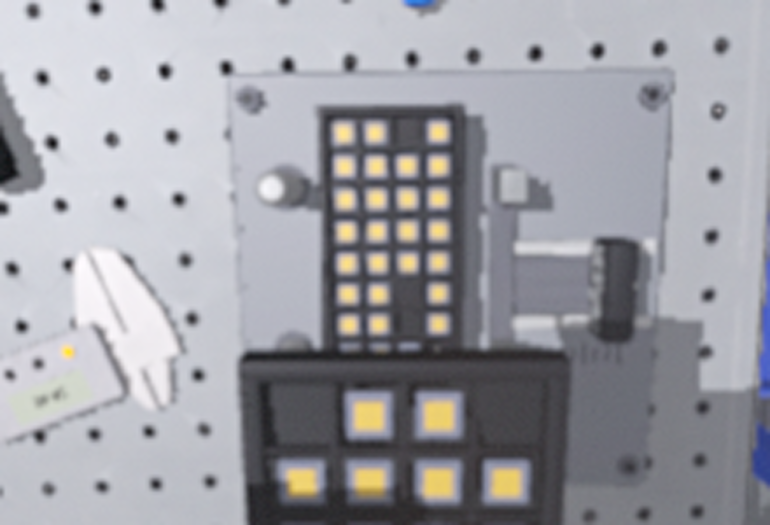

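Call:
apply_moves([
  {"dp": [30,-2,30],"yaw": 0,"grip": 0.5},
  {"dp": [57,-3.3,85],"yaw": 0,"grip": 0.5},
  {"dp": [57,-3.3,140],"yaw": 0,"grip": 0.5},
  {"dp": [57,-3.3,180],"yaw": 0,"grip": 0.5},
  {"dp": [57,-3.3,194],"yaw": 0,"grip": 0.5},
  {"dp": [57,-3.3,194],"yaw": 0,"grip": 0.5},
  {"dp": [57,-3.3,194],"yaw": 0,"grip": 0.5},
])

```text
time_s: 15.38
tcp_pos: [0.4936, -0.4026, 0.0591]
eef_rot: [-179.8, -0.1, -92.3]
contact_force: [0.6, -0.5, -0.6]
gripper_width: 0.0554
```

```bash
python3 - <<'E'
from h import *
np.set_printoptions(precision=4,suppress=True)
w=cam('wrist');save(w,'w11');s=w['s'];print(s['time_s'],s['tcp_pos'],s['eef_rot'],s['contact_force'],s['gripper_width'])
cv2.imwrite('pics/w11b.png',cv2.resize(cv2.imread('pics/w11.png'),(768,576),interpolation=cv2.INTER_CUBIC))
E
```

```text
15.375 [ 0.4936 -0.4026  0.0591] [-179.8489   -0.0748  -92.3009] [ 0.643  -0.4969 -0.5991] 0.05544887011047914
```

View pics/w11b.png

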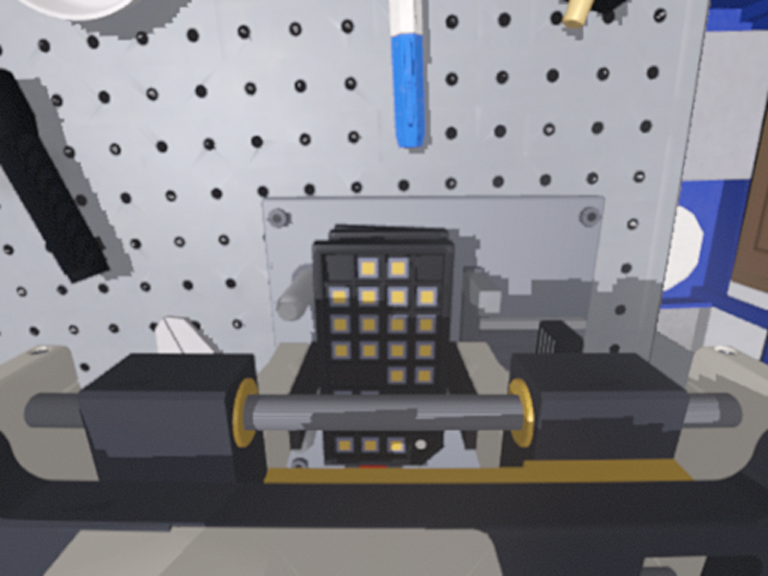

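Call:
apply_moves([
  {"dp": [0.5,2,8],"yaw": 0,"grip": 0.5},
  {"dp": [0.5,2,13],"yaw": 0,"grip": 0.5},
  {"dp": [0.5,2,15],"yaw": 0,"grip": 0.5},
  {"dp": [0.5,2,15],"yaw": 0,"grip": 0.5},
  {"dp": [0.5,2,15],"yaw": 0,"grip": 0.5},
])

```text
time_s: 16.05
tcp_pos: [0.4904, -0.4029, 0.0421]
eef_rot: [-180.0, -0.0, -92.3]
contact_force: [-0.3, -0.0, -0.8]
gripper_width: 0.0558
```

Call:
apply_moves([
  {"dp": [0,0,1.5],"yaw": 0,"grip": 0.5},
  {"dp": [0,0,1.5],"yaw": 0,"grip": 0.5},
  {"dp": [0,0,1.5],"yaw": 0,"grip": 0.5},
])

```text
time_s: 16.42
tcp_pos: [0.4903, -0.4028, 0.0406]
eef_rot: [180.0, -0.0, -92.3]
contact_force: [-1.1, -0.0, -1.1]
gripper_width: 0.0555
```

Call:
apply_moves([
  {"dp": [0,0,1],"yaw": 0,"grip": 0.5},
  {"dp": [0,0,1],"yaw": 0,"grip": 0.5},
  {"dp": [0,0,1],"yaw": 0,"grip": 0.5},
])

```text
time_s: 16.8
tcp_pos: [0.4904, -0.4029, 0.0404]
eef_rot: [-180.0, -0.0, -92.3]
contact_force: [-3.0, 2.4, 6.7]
gripper_width: 0.0556
```

Seated (contact at the expected height). Release and rise.

Call:
apply_moves([
  {"dp": [0,0,0.5],"yaw": 0,"grip": 0.8},
  {"dp": [0,0,0],"yaw": 0,"grip": 0.8},
  {"dp": [0,0,0],"yaw": 0,"grip": 0.8},
  {"dp": [0,0,-20],"yaw": 0,"grip": 0.8},
  {"dp": [0,0,-70],"yaw": 0,"grip": 0.8},
  {"dp": [-20,0,-130],"yaw": 0,"grip": 0.5},
  {"dp": [-50,2,-185],"yaw": 0,"grip": 0.2},
  {"dp": [-55,2,-205],"yaw": 0,"grip": 0},
  {"dp": [-55,2,-205],"yaw": 0,"grip": 0},
  {"dp": [-55,2,-205],"yaw": 0,"grip": 0},
])

```text
time_s: 18.05
tcp_pos: [0.4901, -0.3476, 0.2436]
eef_rot: [179.9, 0.0, -92.4]
contact_force: [-0.2, 0.3, -0.6]
gripper_width: 0.0256
```

```bash
python3 - <<'E'
from h import *
np.set_printoptions(precision=4,suppress=True)
w=cam('wrist');save(w,'w12');s=w['s'];print(s['time_s'],s['tcp_pos'],s['eef_rot'],s['contact_force'],s['gripper_width'])
cv2.imwrite('pics/w12b.png',cv2.resize(cv2.imread('pics/w12.png'),(768,576),interpolation=cv2.INTER_CUBIC))
crop(w,'w12c',180,70,170,140,4.5)
E
```

```text
18.05 [ 0.4901 -0.3476  0.2436] [179.9367   0.04   -92.3574] [-0.2181  0.2707 -0.6201] 0.02557698893057112
```

View pics/w12c.png

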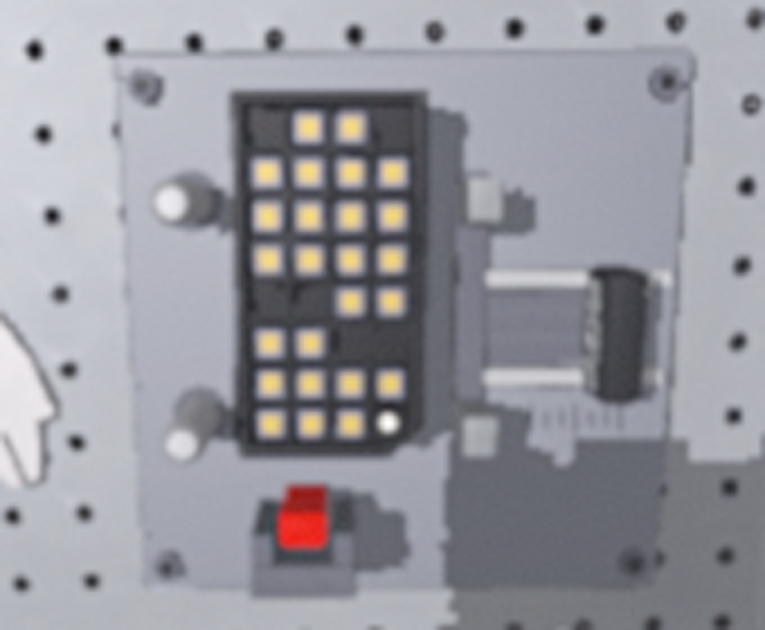

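View pics/w12b.png

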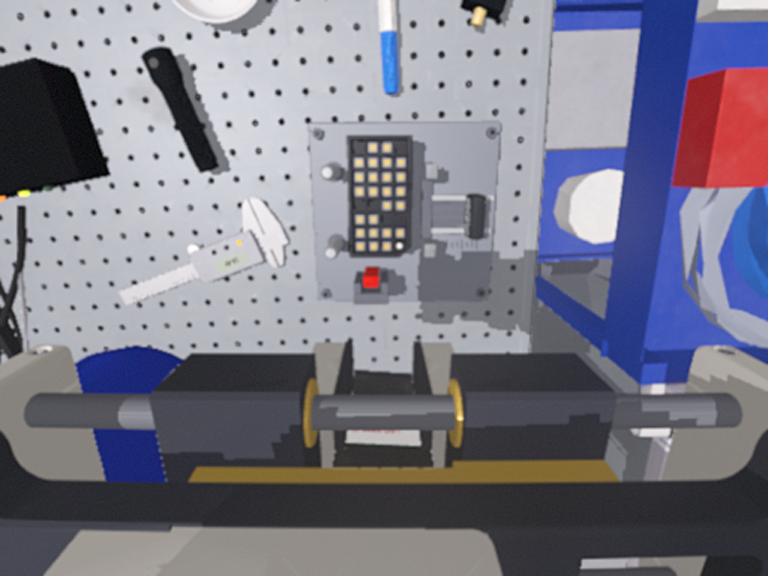

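```bash
python3 - <<'E'
from h import *
np.set_printoptions(precision=3,suppress=True)
def ray(c,uv):
    q=cv2.undistortPoints(np.array(uv,float).reshape(1,1,2),c['camera_matrix'],dist(c)).ravel()
    d=c['R']@np.array([q[0],-q[1],-1]); return c['p'],d/np.linalg.norm(d)
def tri(c1,a,c2,b):
    p,d=ray(c1,a);q,e=ray(c2,b);A=np.c_[d,-e];t=np.linalg.lstsq(A,q-p,rcond=None)[0];return p+d*t[0],np.linalg.norm(p+d*t[0]-q-e*t[1])
w1=load('w1');w12=load('w12');sc=load('sc1')
print('red', tri(sc,(183,122),w12,(725/1.5,125/1.5)))
print('cup w1/w12', tri(w1,(567/1.5,222/1.5),w12,(602/1.5,207/1.5)))
print('cup scene', tri(sc,(220,155),w12,(602/1.5,207/1.5)))
print('table edge', unproj(w12,[(535/1.5,230/1.5)],0), unproj(w1,[(498/1.5,200/1.5)],0))
E
```

```text
red (array([ 0.16 , -0.454,  0.015]), np.float64(0.006190660578455787))
cup w1/w12 (array([ 0.252, -0.378, -0.027]), np.float64(0.002117949942236346))
cup scene (array([ 0.036, -0.326, -0.391]), np.float64(0.019131982925082558))
table edge [[ 0.334 -0.362  0.   ]] [[ 0.333 -0.402  0.   ]]
```

Call:
apply_moves([
  {"dp": [15,50,0],"yaw": 0,"grip": 0},
  {"dp": [30,100,0],"yaw": 0,"grip": 0},
  {"dp": [39,131,20],"yaw": 0,"grip": 0},
  {"dp": [39,131,75],"yaw": 0,"grip": 0},
  {"dp": [39,131,130],"yaw": 0,"grip": 0},
  {"dp": [39,131,170],"yaw": 0,"grip": 0},
  {"dp": [39,131,190],"yaw": 0,"grip": 0},
  {"dp": [39,131,190],"yaw": 0,"grip": 0},
])

```text
time_s: 19.1
tcp_pos: [0.3561, -0.3807, 0.052]
eef_rot: [179.7, 0.1, -92.4]
contact_force: [-0.0, -0.7, 0.6]
gripper_width: 0.0008
```

```bash
python3 - <<'E'
from h import *
np.set_printoptions(precision=4,suppress=True)
w=cam('wrist');save(w,'w13');s=w['s'];print(s['time_s'],s['tcp_pos'],s['eef_rot'],s['contact_force'],s['gripper_width'])
print(tonest([s['tcp_pos']],np.array([.499,-.3865,np.radians(-2.3)])))
cv2.imwrite('pics/w13b.png',cv2.resize(cv2.imread('pics/w13.png'),(768,576),interpolation=cv2.INTER_CUBIC))
c=cam('side');save(c,'si13');crop(c,'si13c',270,110,110,100,7)
E
```

```text
19.1 [ 0.3561 -0.3807  0.052 ] [179.6904   0.1406 -92.3923] [-0.0377 -0.7253  0.5629] 0.0007682981444886489
[[-0.143  0.   ]]
```

View pics/w13b.png

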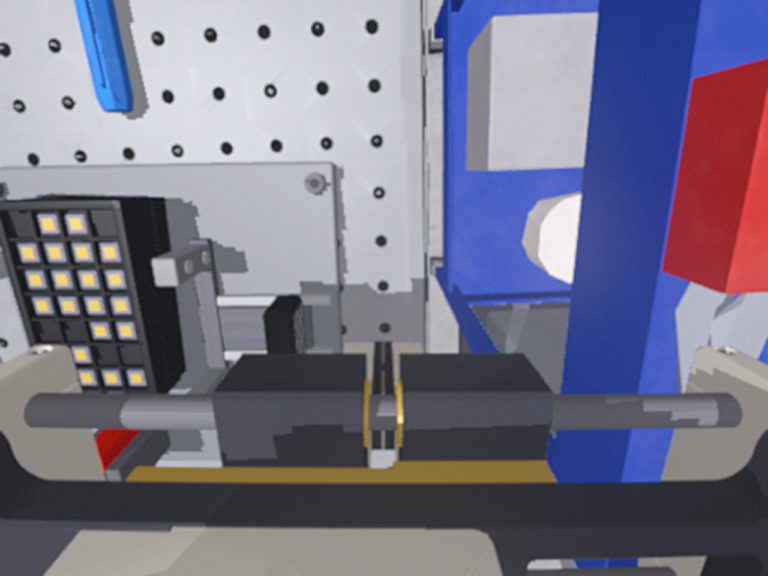

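View pics/si13c.png

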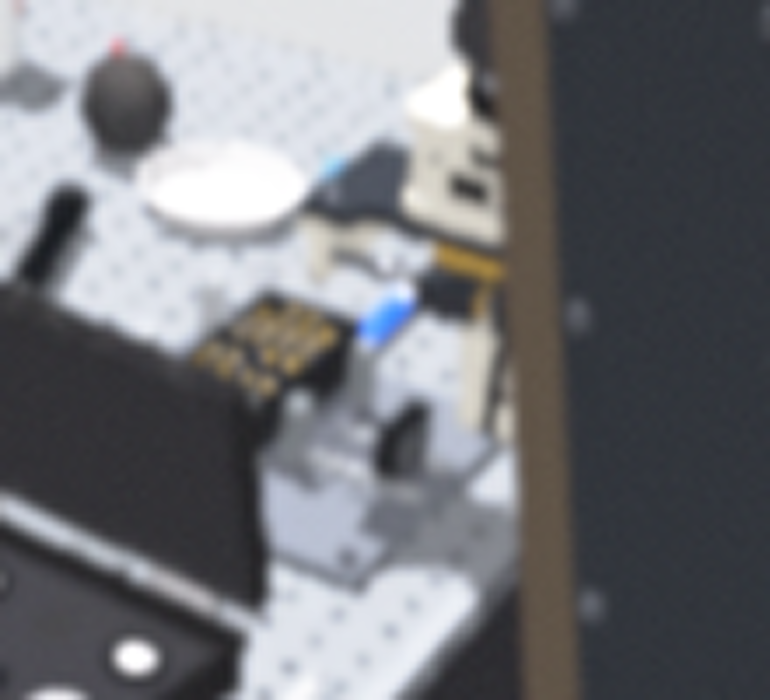

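Call:
apply_moves([
  {"dp": [0,0,12],"yaw": 0,"grip": 0},
  {"dp": [0,0,25],"yaw": 0,"grip": 0},
  {"dp": [0,-5,25],"yaw": 0,"grip": 0},
  {"dp": [0,-10,25],"yaw": 0,"grip": 0},
  {"dp": [0,-14,25],"yaw": 0,"grip": 0},
  {"dp": [0,-16,25],"yaw": 0,"grip": 0},
  {"dp": [0,-18,25],"yaw": 0,"grip": 0},
])

```text
time_s: 20.08
tcp_pos: [0.3763, -0.3821, 0.0297]
eef_rot: [-180.0, -0.0, -92.3]
contact_force: [1.0, 0.5, -0.2]
gripper_width: 0.0004
```

Call:
apply_moves([
  {"dp": [0,-2.5,2],"yaw": 0,"grip": 0},
  {"dp": [0,-5,2],"yaw": 0,"grip": 0},
  {"dp": [0,-7.5,2],"yaw": 0,"grip": 0},
  {"dp": [0,-10,2],"yaw": 0,"grip": 0},
])

```text
time_s: 20.58
tcp_pos: [0.3854, -0.3823, 0.0273]
eef_rot: [179.9, 0.0, -92.4]
contact_force: [-3.0, -1.8, 0.5]
gripper_width: 0.0003
```

```bash
python3 - <<'E'
from h import *
w=cam('wrist');save(w,'w14');s=w['s'];print(s['time_s'],s['tcp_pos'],s['contact_force'],tonest([s['tcp_pos']],np.array([.499,-.3865,np.radians(-2.3)])))
cv2.imwrite('pics/w14b.png',cv2.resize(cv2.imread('pics/w14.png'),(768,576),interpolation=cv2.INTER_CUBIC))
E
```

```text
20.575 [ 0.38539645 -0.3823303   0.02734624] [-2.98176031 -1.80465265  0.49090759] [[-0.11367936 -0.00039278]]
```

View pics/w14b.png

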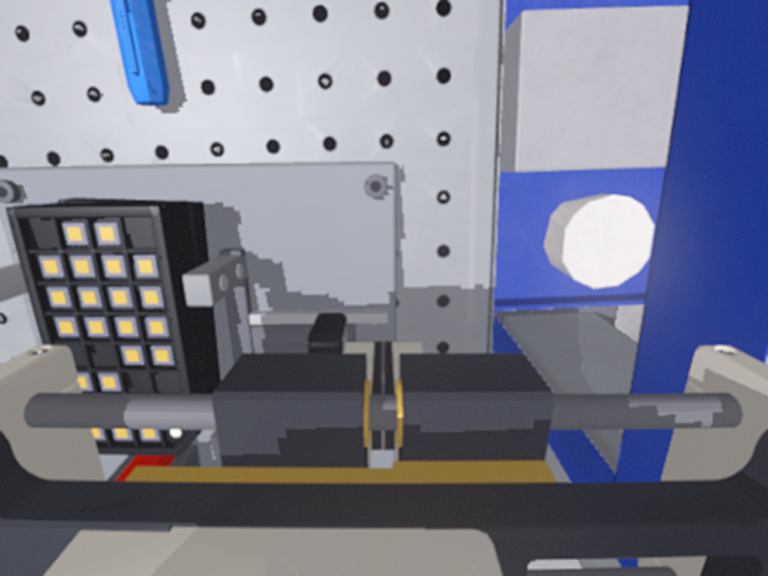

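Call:
apply_moves([
  {"dp": [0,-2,0],"yaw": 0,"grip": 0},
  {"dp": [0,-4,0],"yaw": 0,"grip": 0},
  {"dp": [0,-6,0],"yaw": 0,"grip": 0},
  {"dp": [0,-8,0],"yaw": 0,"grip": 0},
])

```text
time_s: 21.12
tcp_pos: [0.3933, -0.3826, 0.0274]
eef_rot: [179.9, 0.0, -92.4]
contact_force: [-6.6, -0.8, 1.3]
gripper_width: 0.0005
```

Call:
apply_moves([
  {"dp": [0,-1.5,0],"yaw": 0,"grip": 0},
  {"dp": [0,-3,0],"yaw": 0,"grip": 0},
  {"dp": [0,-4.5,0],"yaw": 0,"grip": 0},
  {"dp": [0,-6,0],"yaw": 0,"grip": 0},
])

```text
time_s: 21.62
tcp_pos: [0.3984, -0.3828, 0.0274]
eef_rot: [179.8, 0.1, -92.4]
contact_force: [-8.0, -0.3, 4.4]
gripper_width: 0.0006
```

```bash
python3 - <<'E'
from h import *
w=cam('wrist');save(w,'w15');s=w['s'];print(s['time_s'],s['tcp_pos'],s['contact_force'],tonest([s['tcp_pos']],np.array([.499,-.3865,np.radians(-2.3)])))
cv2.imwrite('pics/w15b.png',cv2.resize(cv2.imread('pics/w15.png'),(768,576),interpolation=cv2.INTER_CUBIC))
E
```

```text
21.625 [ 0.39843859 -0.38278339  0.02735702] [-8.0417231 -0.3397099  4.435733 ] [[-0.10062955 -0.00032209]]
```

View pics/w15b.png

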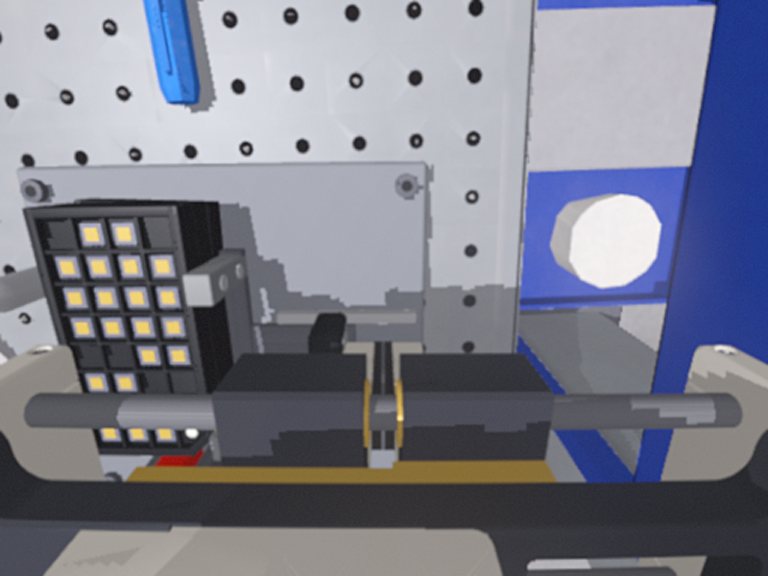

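Call:
apply_moves([
  {"dp": [0,-1,0],"yaw": 0,"grip": 0},
  {"dp": [0,-2,0],"yaw": 0,"grip": 0},
  {"dp": [0,-3,0],"yaw": 0,"grip": 0},
])

```text
time_s: 22.05
tcp_pos: [0.4009, -0.3828, 0.0273]
eef_rot: [179.8, 0.1, -92.4]
contact_force: [-10.5, -1.8, 5.6]
gripper_width: 0.0004
```

Call:
apply_moves([
  {"dp": [0,-1,0],"yaw": 0,"grip": 0},
  {"dp": [0,-2,0],"yaw": 0,"grip": 0},
])

```text
time_s: 22.3
tcp_pos: [0.4011, -0.3828, 0.0273]
eef_rot: [179.6, 0.1, -92.4]
contact_force: [-16.3, -1.8, 10.4]
gripper_width: 0.0002
```

Call:
apply_moves([
  {"dp": [0,0,0],"yaw": 0,"grip": 0},
])

```text
time_s: 22.42
tcp_pos: [0.4011, -0.3828, 0.0273]
eef_rot: [179.6, 0.1, -92.4]
contact_force: [-15.0, -1.3, 9.3]
gripper_width: 0.0005
```

```bash
python3 - <<'E'
from h import *
w=cam('wrist');save(w,'w16');s=w['s'];print(s['time_s'],s['tcp_pos'],s['contact_force'],s['moment'],tonest([s['tcp_pos']],np.array([.499,-.3865,np.radians(-2.3)])))
cv2.imwrite('pics/w16b.png',cv2.resize(cv2.imread('pics/w16.png'),(768,576),interpolation=cv2.INTER_CUBIC))
E
```

```text
22.425 [ 0.40110941 -0.38278311  0.02734305] [-14.97161951  -1.34287856   9.3061244 ] [-0.58640927  5.48688947  0.04514026] [[-0.0979609  -0.00021463]]
```

View pics/w16b.png

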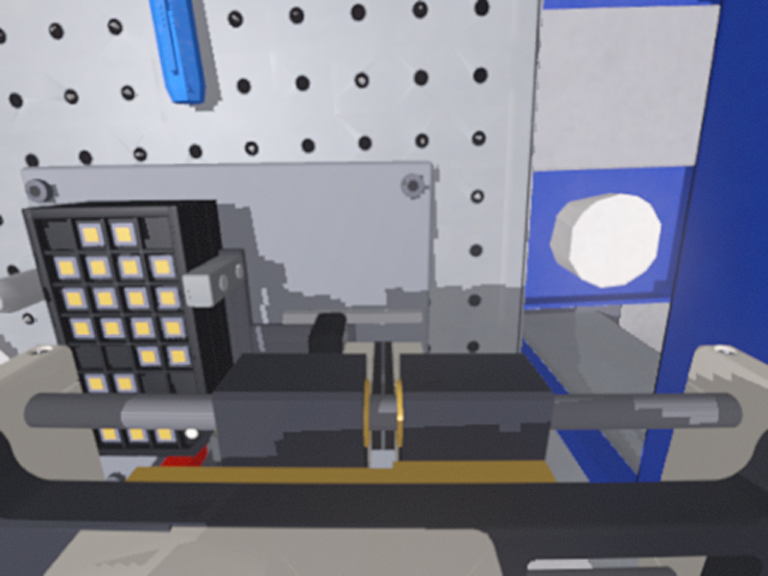

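```bash
python3 - <<'E'
from h import *
np.set_printoptions(precision=4,suppress=True)
n=np.array([.499,-.3865,np.radians(-2.3)])
w=load('w16')
print('prong top',tonest(unproj(w,[(185/1.5,278/1.5),(185/1.5,305/1.5),(214/1.5,305/1.5)],.0505),n))
print('tray top',tonest(unproj(w,[(27/1.5,210/1.5),(176/1.5,208/1.5)],.046),n))
print('plate',tonest(unproj(w,[(23/1.5,168/1.5),(433/1.5,162/1.5)],.010),n))
crop(w,'w16c',0,110,190,210,3.8)
E
```

```text
prong top [[-0.0284 -0.0449]
 [-0.0269 -0.0347]
 [-0.0375 -0.0347]]
tray top [[ 0.0266 -0.0687]
 [-0.0267 -0.0689]]
plate [[ 0.0556 -0.0831]
 [-0.1202 -0.0841]]
```

View pics/w16c.png

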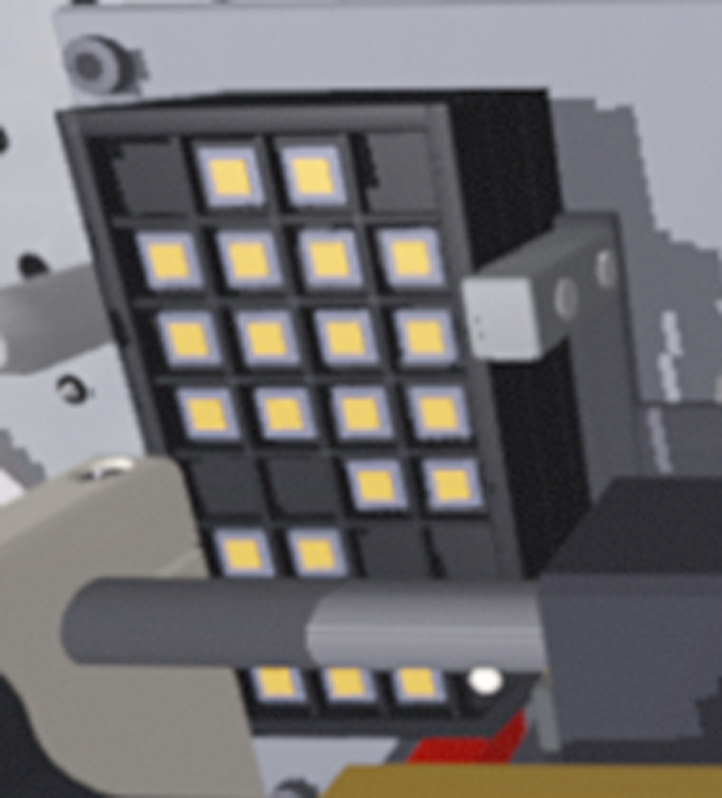

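Call:
apply_moves([
  {"dp": [0,0,0],"yaw": 0,"grip": 0},
  {"dp": [0,0,0],"yaw": 0,"grip": 0},
  {"dp": [0,0,0],"yaw": 0,"grip": 0},
  {"dp": [0,0,0],"yaw": 0,"grip": 0},
])

```text
time_s: 22.98
tcp_pos: [0.4011, -0.3828, 0.0273]
eef_rot: [179.6, 0.1, -92.4]
contact_force: [-14.5, -1.4, 8.6]
gripper_width: 0.0002
```

```bash
python3 - <<'E'
from h import *
np.set_printoptions(precision=4,suppress=True)
n=np.array([.499,-.3865,np.radians(-2.3)])
w=load('w12')
print('marker end nest',tonest(unproj(w,[(390/1.5,92/1.5),(384/1.5,90/1.5),(398/1.5,90/1.5)],.008),n))
print(loc2w(n,[(0,-.108,0)]))
E
```

```text
marker end nest [[-0.0183 -0.1085]
 [-0.0129 -0.1102]
 [-0.0255 -0.1102]]
[[ 0.4947 -0.4944  0.    ]]
```

Call:
apply_moves([
  {"dp": [0,5,0],"yaw": 0,"grip": 0},
  {"dp": [0,18,0],"yaw": 0,"grip": 0},
  {"dp": [0,20,-40],"yaw": 0,"grip": 0},
  {"dp": [0,20,-95],"yaw": 0,"grip": 0},
  {"dp": [0,20,-120],"yaw": 0,"grip": 0},
  {"dp": [0,20,-120],"yaw": 0,"grip": 0},
])

```text
time_s: 23.72
tcp_pos: [0.3867, -0.3833, 0.1504]
eef_rot: [-179.7, -0.2, -92.3]
contact_force: [0.8, 0.6, -0.8]
gripper_width: 0.0004
```

Call:
apply_moves([
  {"dp": [40,-45,0],"yaw": 0,"grip": 0},
  {"dp": [75,-90,0],"yaw": 0,"grip": 0},
  {"dp": [88,-114,0],"yaw": 0,"grip": 0},
  {"dp": [88,-114,40],"yaw": 0,"grip": 0},
  {"dp": [88,-114,80],"yaw": 0,"grip": 0},
  {"dp": [88,-114,80],"yaw": 0,"grip": 0},
  {"dp": [88,-114,80],"yaw": 0,"grip": 0},
])

```text
time_s: 24.6
tcp_pos: [0.4959, -0.4756, 0.0686]
eef_rot: [-180.0, -0.1, -92.3]
contact_force: [0.0, 0.8, -0.0]
gripper_width: 0.0006
```

```bash
python3 - <<'E'
from h import *
np.set_printoptions(precision=4,suppress=True)
n=np.array([.499,-.3865,np.radians(-2.3)])
w=cam('wrist');save(w,'w17');s=w['s'];print(s['time_s'],s['tcp_pos'],s['eef_rot'],s['contact_force'],s['moment'],tonest([s['tcp_pos']],n))
cv2.imwrite('pics/w17b.png',cv2.resize(cv2.imread('pics/w17.png'),(768,576),interpolation=cv2.INTER_CUBIC))
c=cam('scene');save(c,'sc17');crop(c,'sc17c',140,130,100,80,7)
E
```

```text
24.6 [ 0.4959 -0.4756  0.0686] [-179.9579   -0.0527  -92.3175] [ 0.0222  0.8448 -0.044 ] [-0.0136  0.0455  0.0183] [[ 0.0005 -0.0891]]
```

View pics/w17b.png

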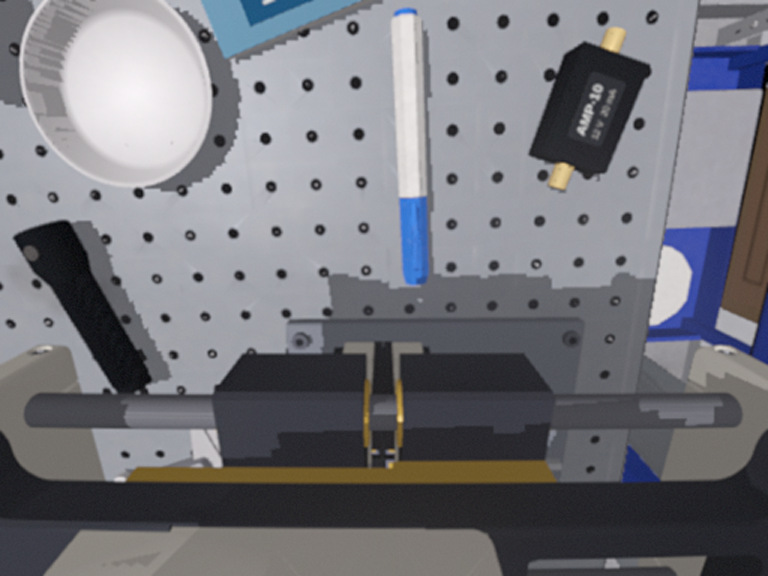

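View pics/sc17c.png

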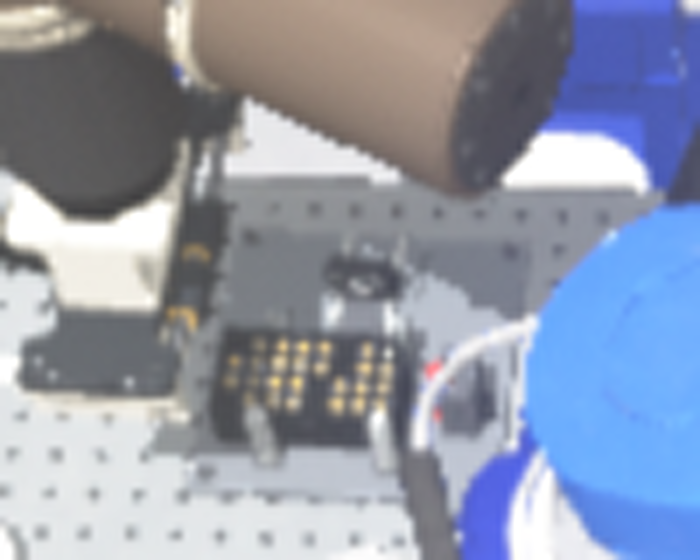

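```bash
python3 - <<'E'
from h import *
np.set_printoptions(precision=4,suppress=True)
n=np.array([.499,-.3865,np.radians(-2.3)])
w=load('w17')
print('marker end nest',tonest(unproj(w,[(403/1.5,282/1.5),(427/1.5,280/1.5)],.008),n), tonest(unproj(w,[(287/1.5,320/1.5)],.010),n))
# finger tool-frame: project TCP and ±10mm in tool x
T=np.eye(4);R=Ro.from_euler('xyz',w['s']['eef_rot'],degrees=True).as_matrix()
for x in (-.012,0,.012):
  for z in (0,-.02,-.04): print(x,z,proj(w,[w['s']['tcp_pos']+R@np.array([x,0,z])])*1.5)
crop(w,'w17c',205,215,100,110,7)
E
```

```text
marker end nest [[-0.0118 -0.108 ]
 [-0.0255 -0.1092]] [[ 0.0561 -0.0854]]
-0.012 0 [[381.274  384.3447]]
-0.012 -0.02 [[381.1363 410.0216]]
-0.012 -0.04 [[380.9623 442.5207]]
0 0 [[381.2282 360.4612]]
0 -0.02 [[381.0815 383.8794]]
0 -0.04 [[380.8948 413.7126]]
0.012 0 [[381.1807 335.542 ]]
0.012 -0.02 [[381.0244 356.4471]]
0.012 -0.04 [[380.824  383.2569]]
```

View pics/w17c.png

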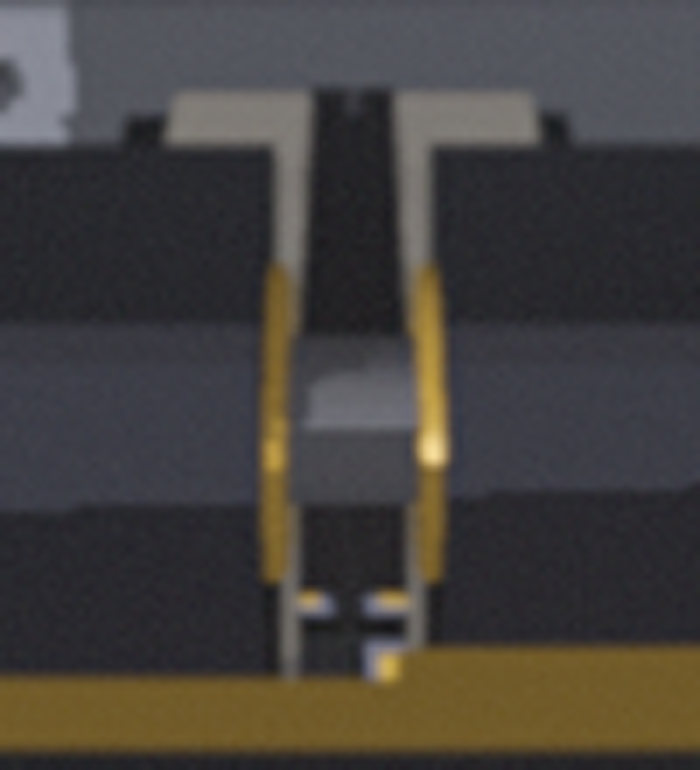

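Call:
apply_moves([
  {"dp": [0,-1,25],"yaw": 0,"grip": 0},
  {"dp": [0,-1,45],"yaw": 0,"grip": 0},
  {"dp": [0,-1,52],"yaw": 0,"grip": 0},
  {"dp": [0,-1,52],"yaw": 0,"grip": 0},
  {"dp": [0,-1,52],"yaw": 0,"grip": 0},
])

```text
time_s: 25.32
tcp_pos: [0.4971, -0.4756, 0.0169]
eef_rot: [-179.9, -0.1, -92.3]
contact_force: [-0.8, -0.6, 0.0]
gripper_width: 0.0008
```

Call:
apply_moves([
  {"dp": [-3,0,0],"yaw": 0,"grip": 0},
  {"dp": [-6,0,0],"yaw": 0,"grip": 0},
  {"dp": [-8,0,0],"yaw": 0,"grip": 0},
  {"dp": [-9,0,0],"yaw": 0,"grip": 0},
  {"dp": [-10,0,0],"yaw": 0,"grip": 0},
])

```text
time_s: 25.95
tcp_pos: [0.4968, -0.4662, 0.0159]
eef_rot: [-180.0, -0.1, -92.3]
contact_force: [-2.0, -7.4, -0.8]
gripper_width: 0.0004
```

Call:
apply_moves([
  {"dp": [-1,0,0],"yaw": 0,"grip": 0},
  {"dp": [-2,0,0],"yaw": 0,"grip": 0},
  {"dp": [-3,0,0],"yaw": 0,"grip": 0},
])

```text
time_s: 26.32
tcp_pos: [0.4969, -0.4634, 0.0159]
eef_rot: [-180.0, -0.1, -92.3]
contact_force: [-1.3, -7.7, -0.5]
gripper_width: 0.0002
```

Call:
apply_moves([
  {"dp": [-1,0,0],"yaw": 0,"grip": 0},
  {"dp": [-2,0,0],"yaw": 0,"grip": 0},
  {"dp": [-3,0,0],"yaw": 0,"grip": 0},
])

```text
time_s: 26.7
tcp_pos: [0.497, -0.4604, 0.0158]
eef_rot: [-180.0, -0.1, -92.3]
contact_force: [-1.3, -7.1, -0.9]
gripper_width: 0.0002
```

Call:
apply_moves([
  {"dp": [-1,0,0],"yaw": 0,"grip": 0},
  {"dp": [-2,0,0],"yaw": 0,"grip": 0},
  {"dp": [-3,0,0],"yaw": 0,"grip": 0},
])

```text
time_s: 27.08
tcp_pos: [0.4971, -0.4574, 0.0159]
eef_rot: [-180.0, -0.1, -92.3]
contact_force: [-1.8, -5.7, -0.7]
gripper_width: 0.0007
```

Call:
apply_moves([
  {"dp": [-1,0,0],"yaw": 0,"grip": 0},
  {"dp": [-2,0,0],"yaw": 0,"grip": 0},
])

```text
time_s: 27.32
tcp_pos: [0.4972, -0.4554, 0.0159]
eef_rot: [-180.0, -0.1, -92.3]
contact_force: [-1.0, -6.8, -0.7]
gripper_width: 0.0002
```

```bash
python3 - <<'E'
from h import *
np.set_printoptions(precision=4,suppress=True)
n=np.array([.499,-.3865,np.radians(-2.3)])
s=get_state();print(s['time_s'],s['contact_force'],tonest([s['tcp_pos']],n))
w=cam('side');save(w,'si18');crop(w,'si18c',285,140,80,70,9)
c=cam('scene');save(c,'sc18');crop(c,'sc18c',160,160,70,50,11)
E
```

```text
27.325 [-0.9523 -6.802  -0.749 ] [[ 0.001  -0.0689]]
```

View pics/sc18c.png

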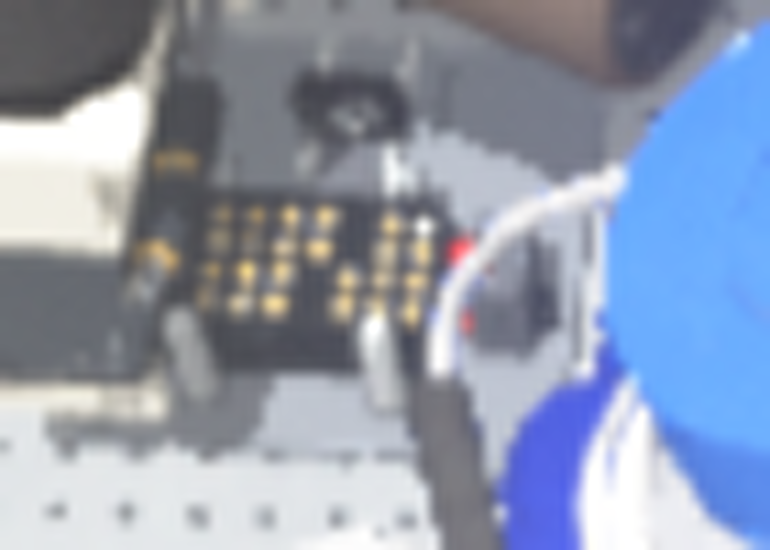

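Call:
apply_moves([
  {"dp": [-0.7,0,0],"yaw": 0,"grip": 0},
  {"dp": [-1.4,0,0],"yaw": 0,"grip": 0},
])

```text
time_s: 27.68
tcp_pos: [0.4973, -0.454, 0.0159]
eef_rot: [-180.0, -0.1, -92.3]
contact_force: [-1.8, -6.7, -0.7]
gripper_width: 0.0008
```

Call:
apply_moves([
  {"dp": [-0.7,0,0],"yaw": 0,"grip": 0},
  {"dp": [-1.4,0,0],"yaw": 0,"grip": 0},
])

```text
time_s: 27.92
tcp_pos: [0.4973, -0.4526, 0.0159]
eef_rot: [-180.0, -0.1, -92.3]
contact_force: [-1.8, -6.2, -0.3]
gripper_width: 0.0005
```

Call:
apply_moves([
  {"dp": [-0.7,0,0],"yaw": 0,"grip": 0},
  {"dp": [-1.4,0,0],"yaw": 0,"grip": 0},
])

```text
time_s: 28.18
tcp_pos: [0.4973, -0.4512, 0.0159]
eef_rot: [-180.0, -0.1, -92.3]
contact_force: [-1.5, -7.3, -1.1]
gripper_width: 0.0004
```

Call:
apply_moves([
  {"dp": [-0.7,0,0],"yaw": 0,"grip": 0},
  {"dp": [-1.4,0,0],"yaw": 0,"grip": 0},
])

```text
time_s: 28.42
tcp_pos: [0.4973, -0.4499, 0.0158]
eef_rot: [-180.0, -0.1, -92.3]
contact_force: [-0.9, -7.0, -1.1]
gripper_width: 0.0005
```

```bash
python3 - <<'E'
from h import *
np.set_printoptions(precision=4,suppress=True)
n=np.array([.499,-.3865,np.radians(-2.3)])
s=get_state();print(s['time_s'],s['contact_force'],tonest([s['tcp_pos']],n))
c=cam('scene');save(c,'sc19');crop(c,'sc19c',160,160,70,50,11)
E
```

```text
28.425 [-0.948  -6.9622 -1.0833] [[ 0.0009 -0.0634]]
```

View pics/sc19c.png

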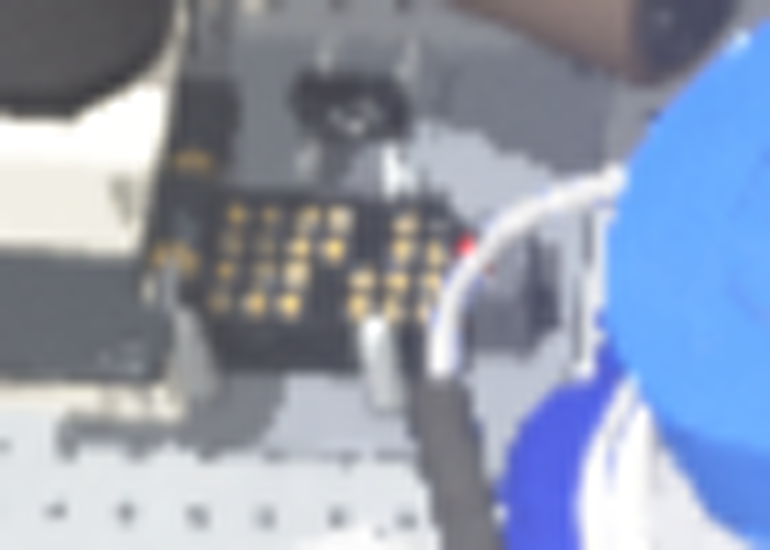

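Call:
apply_moves([
  {"dp": [-0.6,0,0],"yaw": 0,"grip": 0},
  {"dp": [-1.2,0,0],"yaw": 0,"grip": 0},
])

```text
time_s: 28.72
tcp_pos: [0.4974, -0.4487, 0.0159]
eef_rot: [-180.0, -0.1, -92.3]
contact_force: [-1.0, -7.8, -1.6]
gripper_width: 0.0004
```

Call:
apply_moves([
  {"dp": [-0.6,0,0],"yaw": 0,"grip": 0},
  {"dp": [-1.2,0,0],"yaw": 0,"grip": 0},
])

```text
time_s: 28.98
tcp_pos: [0.4975, -0.4476, 0.0159]
eef_rot: [-180.0, -0.1, -92.3]
contact_force: [-2.5, -8.5, -1.9]
gripper_width: 0.0002
```

Call:
apply_moves([
  {"dp": [-0.5,0,0],"yaw": 0,"grip": 0},
  {"dp": [-1,0,0],"yaw": 0,"grip": 0},
])

```text
time_s: 29.22
tcp_pos: [0.4975, -0.4474, 0.0159]
eef_rot: [-180.0, -0.1, -92.3]
contact_force: [-2.5, -12.8, -2.6]
gripper_width: 0.0002
```

Call:
apply_moves([
  {"dp": [-0.5,0,0],"yaw": 0,"grip": 0},
  {"dp": [-0.7,0,0],"yaw": 0,"grip": 0},
  {"dp": [-0.7,0,0],"yaw": 0,"grip": 0},
  {"dp": [-0.7,0,0],"yaw": 0,"grip": 0},
])

```text
time_s: 29.72
tcp_pos: [0.4975, -0.4473, 0.016]
eef_rot: [-180.0, -0.2, -92.3]
contact_force: [-2.9, -14.1, -2.7]
gripper_width: 0.0009
```

```bash
python3 - <<'E'
from h import *
np.set_printoptions(precision=4,suppress=True)
n=np.array([.499,-.3865,np.radians(-2.3)])
s=get_state();print(s['time_s'],s['contact_force'],tonest([s['tcp_pos']],n))
c=cam('scene');save(c,'sc20');crop(c,'sc20c',160,160,70,50,11)
E
```

```text
29.725 [ -2.8587 -14.1124  -2.6879] [[ 0.0009 -0.0608]]
```

View pics/sc20c.png

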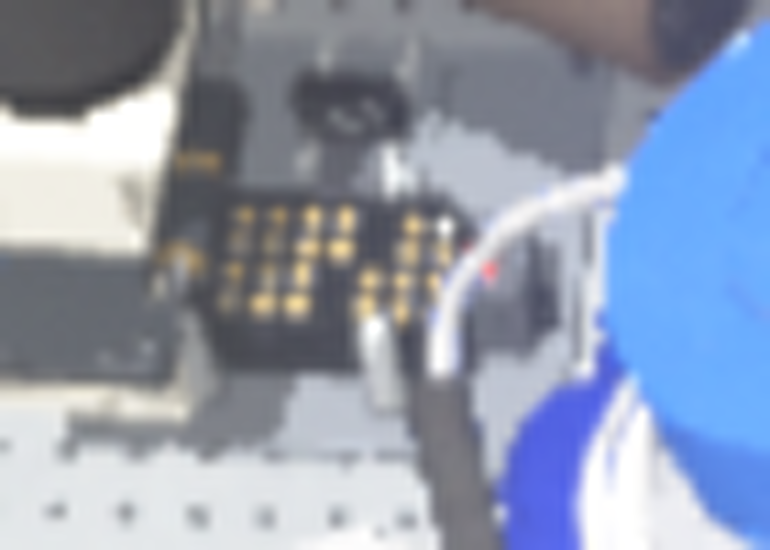

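Call:
apply_moves([
  {"dp": [3,0,0],"yaw": 0,"grip": 0},
  {"dp": [12,0,0],"yaw": 0,"grip": 0},
  {"dp": [18,0,-15],"yaw": 0,"grip": 0},
  {"dp": [18,0,-70],"yaw": 0,"grip": 0},
  {"dp": [-20,0,-125],"yaw": 0,"grip": 0},
  {"dp": [-75,0,-180],"yaw": 0,"grip": 0},
  {"dp": [-100,0,-205],"yaw": 0,"grip": 0},
  {"dp": [-100,0,-205],"yaw": 0,"grip": 0},
])

```text
time_s: 30.78
tcp_pos: [0.5038, -0.3433, 0.2264]
eef_rot: [-179.5, -0.1, -92.2]
contact_force: [0.5, -0.2, -0.5]
gripper_width: 0.0004
```

```bash
python3 - <<'E'
from h import *
np.set_printoptions(precision=4,suppress=True)
w=cam('wrist');save(w,'w21');s=w['s'];print(s['time_s'],s['tcp_pos'],s['contact_force'])
crop(w,'w21c',180,70,170,140,4.5)
cv2.imwrite('pics/w21b.png',cv2.resize(cv2.imread('pics/w21.png'),(768,576),interpolation=cv2.INTER_CUBIC))
E
```

```text
30.775 [ 0.5038 -0.3433  0.2264] [ 0.5195 -0.16   -0.5466]
```

View pics/w21c.png

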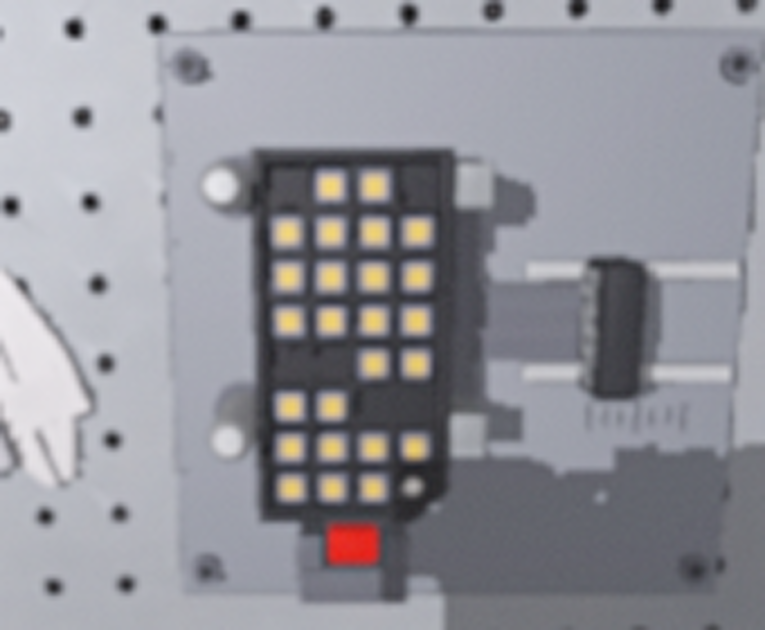

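View pics/w21b.png

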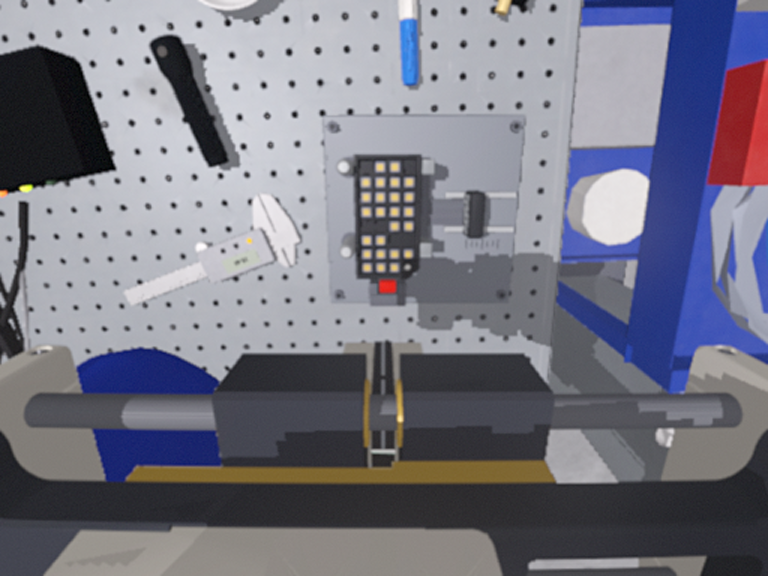

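Call:
apply_moves([
  {"dp": [40,5,40],"yaw": 0,"grip": 0},
  {"dp": [80,5,90],"yaw": 0,"grip": 0},
  {"dp": [80,5,116],"yaw": 0,"grip": 0},
  {"dp": [80,5,116],"yaw": 0,"grip": 0},
])

```text
time_s: 31.32
tcp_pos: [0.4909, -0.4243, 0.101]
eef_rot: [179.6, 0.2, -92.5]
contact_force: [-0.3, 1.4, 0.8]
gripper_width: 0.0003
```

```bash
python3 - <<'E'
from h import *
np.set_printoptions(precision=4,suppress=True)
w=cam('wrist');save(w,'w22');s=w['s'];print(s['time_s'],s['tcp_pos'],s['contact_force'])
cv2.imwrite('pics/w22b.png',cv2.resize(cv2.imread('pics/w22.png'),(768,576),interpolation=cv2.INTER_CUBIC))
w=load('w21');f=lambda l:[(180-.4+a/4.5,70-.4+b/4.5) for a,b in l]
P=[(.057,-.084,.01),(-.121,-.084,.01),(.057,.09,.01),(-.121,.09,.01),(.0345,-.04,.06),(.0345,.028,.06)]
n,r=fit(w,P,f([(158,32),(762,30),(184,592),(715,594),(220,186),(229,440)]),[.46,-.4,0]);print('nest',n[:2],np.degrees(n[2]));print(r)
G=[(.018,-.03,.046),(-.018,-.03,.046),(.018,.042,.046),(-.018,.042,.046),(.006,-.042,.046),(-.006,-.042,.046)]
t,r=fit(w,G,f([(287,233),(418,232),(291,488),(413,487),(331,188),(374,187)]),[.46,-.4,0]);print('top',tonest([t],n),np.degrees(t[2]-n[2]));print(r)
q=unproj(w,f([(325,524),(380,524)]),.054);print('feeler',tonest(q,n))
E
```

```text
31.325 [ 0.4909 -0.4243  0.101 ] [-0.2889  1.386   0.7746]
nest [ 0.4994 -0.3864] -1.947864551047978
[[-0.5312 -0.4495]
 [ 1.2016 -0.5225]
 [-0.6365  0.7891]
 [ 0.2103  0.1224]
 [-0.0507 -0.008 ]
 [-0.2317  0.4758]]
top [[-0.0001  0.0024]] -0.11843136088290551
[[-0.0106 -0.0146]
 [-0.0377  0.1418]
 [-0.0663 -0.1005]
 [ 0.1692  0.107 ]
 [-0.1448 -0.1617]
 [ 0.0964  0.0353]]
feeler [[ 0.0079  0.0533]
 [-0.008   0.0533]]
```

View pics/w22b.png

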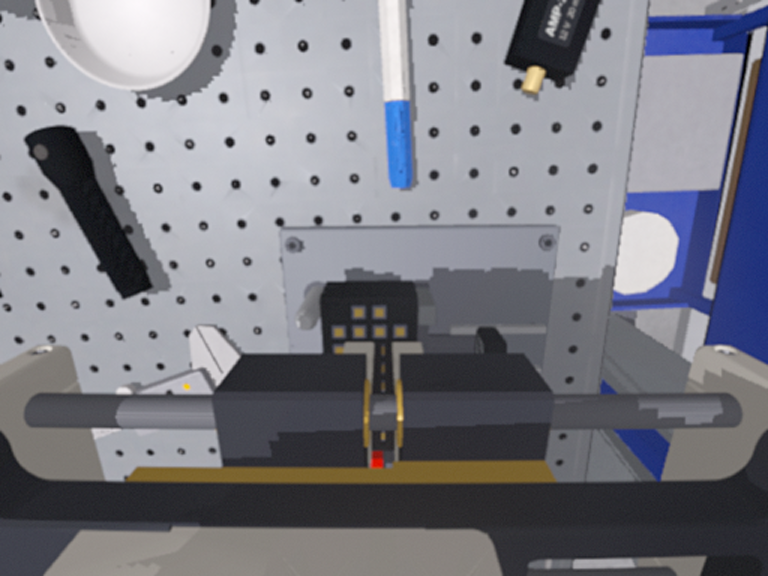

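```bash
python3 - <<'E'
from h import *
np.set_printoptions(precision=4,suppress=True)
for f,(u,v,ww,h) in {'w12':(235,172,40,35),'w21':(235,172,50,40),'w6':(235,170,40,35)}.items():
    crop(load(f),f+'f',u,v,ww,h,14)
a=[cv2.imread(f'pics/{f}f.png')[:490,:560] for f in('w12','w21')]
H=max(x.shape[0] for x in a);a=[cv2.copyMakeBorder(x,0,H-x.shape[0],0,10,cv2.BORDER_CONSTANT) for x in a]
cv2.imwrite('pics/ff.png',np.hstack(a)); print([x.shape for x in a])
E
```

```text
[(490, 570, 3), (490, 570, 3)]
```

View pics/w12f.png

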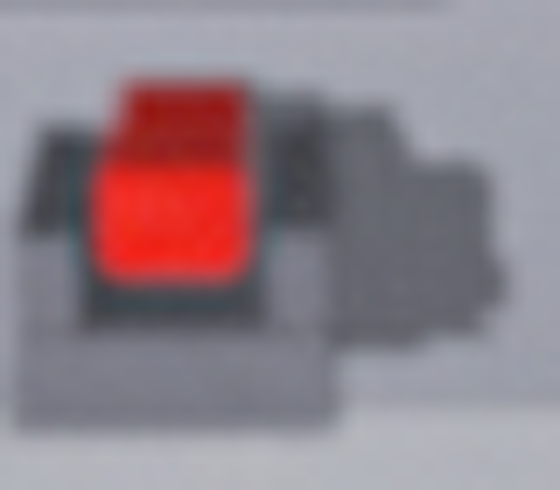

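View pics/w21f.png

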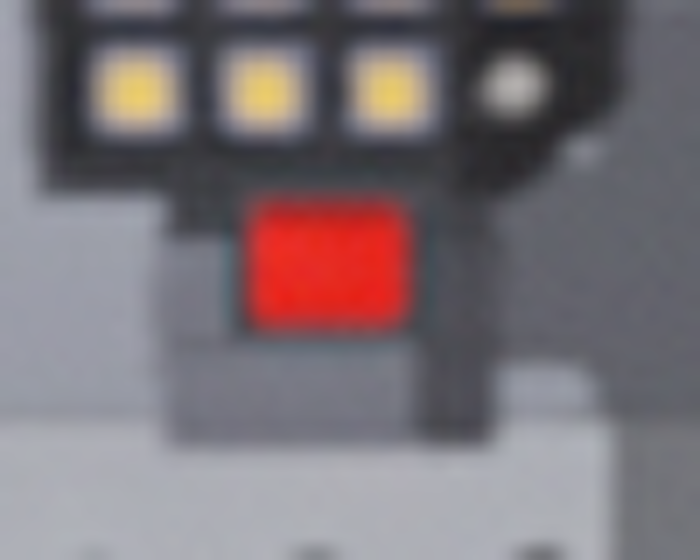

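```bash
python3 - <<'E'
from h import *
crop(load('w22'),'w22c',185,170,130,80,6)
E
```

```text
(no output)
```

View pics/w22c.png

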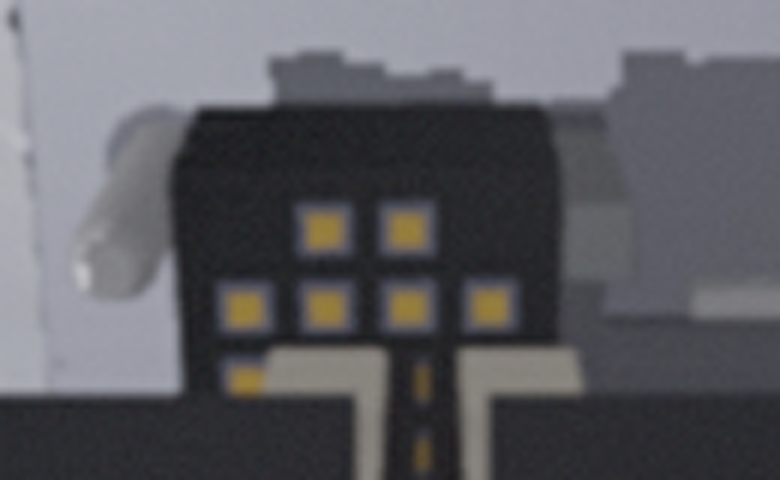

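```bash
python3 - <<'E'
from h import *
w=load('w22');im=cv2.cvtColor(w['color'],cv2.COLOR_RGB2BGR)[180:240,205:290].astype(float)
im=np.clip((im-10)*4,0,255).astype(np.uint8)
cv2.imwrite('pics/w22d.png',cv2.resize(im,None,fx=9,fy=9,interpolation=cv2.INTER_CUBIC))
E
```

```text
(no output)
```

View pics/w22d.png

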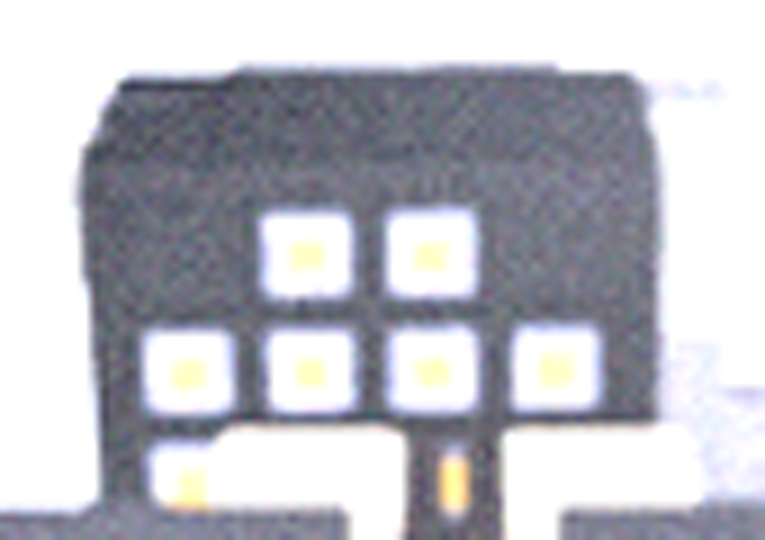

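Call:
apply_moves([
  {"dp": [0,0,-50],"yaw": 0,"grip": 0},
  {"dp": [0,0,-80],"yaw": 0,"grip": 0},
  {"dp": [0,0,-80],"yaw": 0,"grip": 0},
  {"dp": [0,0,-80],"yaw": 0,"grip": 0},
])

```text
time_s: 31.88
tcp_pos: [0.4936, -0.424, 0.1857]
eef_rot: [-179.9, -0.0, -92.3]
contact_force: [0.3, 1.0, -0.6]
gripper_width: 0.0003
```

```bash
python3 - <<'E'
from plant import get_state, close_job
s=get_state();print(s['time_s'],s['tcp_pos'],s['contact_force']);print(close_job())
E
```

```text
31.875 [ 0.49364179 -0.42399597  0.18570296] [ 0.2841094   1.02025076 -0.57415317]
the job is handed in; nothing more can be done
None
```

The job is handed in at 31.9 s. Both loose trays are stacked on the nest tray with all the cut-off corners at -x, +y. The guide is closed and the pile is home against the end stop.

- **Guide:** I pushed its grip until it stalled at about 24 mm of travel. I then held 14–16 N on it for about 0.7 s and left it closed.
- **Slide home:** I pushed the pile on its free ends. It slid at about 6–8 N, then stopped hard at 13–14 N in total.
- **Last pictures:**
  - The feeler sits at the back of its slot.
  - The top tray measures about 0.1 mm and 0.1° off the squared pose, which is within measuring error.
  - The -y ends show no steps between trays.
  - The tools seen around the nest (marker, caliper) looked undisturbed. I did not look again at the screwdriver and tweezers.
- **Disagreements:**
  - The task says one loose tray lies turned end for end. In the pictures both had the dot and the cut corner at the same end as the nest tray, so I turned neither.
  - My camera estimates put the feeler's front edge about 1.5 mm short of the tray end, so its press depth is not exact. I relied on the hard stop and the closed slot.
  - The two lower trays were checked only by their visible edges.

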